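Park the parts dishes in their matching cradles

ROBOT

A 7-joint arm with a two-finger parallel gripper is mounted at the origin on the work surface. World frame = base frame: x ahead of the robot, y to its left, z up, the work surface at z = 0. Lengths are in m, angles in rad, forces in N, time in s.
With the tool pointing down it reaches from about 0.4 to 0.85 m from the base axis. Payload 10.4 kg.
Tool frame: the origin (TCP) lies midway between the tips of the shut fingers; the grasp point (between the pads) lies r.grip_point_offset behind it (r.grip_point_offset is the distance from the TCP to the grasp point, in m); z points along the fingers, y is the line along which they close (so a half turn about z gives the same grasp; the last joint's range is limited). The gripper opens to 87 mm and grips with 3 to 60 N. Pads are 19 mm wide; open, the fingers measure 117 mm over their backs; the gripper's body (75 mm by 190 mm) begins 51 mm behind the grasp point.
Start: joints at [-1.29, 0.332, -0.065, 1.46, 0.022, 1.35, -0.088], TCP at [0.187, 0.596, 0.223] pointing down, gripper open.
Joint ranges: [-2.6, 2.6], [-0.5, 2.12], [-1.47, 1.34], [0.16, 2.42], [-1.27, 4.41], [0.06, 2.06], [-2.6, 2.6]. Speed limits (rad/s): [2.22, 2.22, 2.79, 2.79, 3.14, 3.14, 3.14].

INTERFACE

Orientations are given as a unit quaternion [x, y, z, w].
In Python, from bench import r gives the robot as it stands.
- The arm moves only by the tool play_rows, never from a script. Its arguments are lists of equal length, an entry for each row: "claw": the closure, from 0 (fully open) to 1 (shut); "delta_pos": the shift along the tool's x, y, z scaled (see below), a list of three; "delta_rot": the turn, a rotation vector about the tool's x, y, z scaled (see below), a list of three. A call has 1 to 8 rows; each row shifts and turns the commanded pose from where the row before left it, along the tool's axes as they then stand; what a row does not reach is not made up. The controller multiplies each number of a shift by 200 mm and each number of a turn by pi rad. A row lasts 1/10 s, in which the tool goes at most 50 mm and 8.59 degrees, less where a joint would pass 70% of its speed; a pose out of reach is approached as far as the arm can. A call with a number of a shift or a turn outside -1 to 1 is refused whole. A call with a gripper value outside its range is refused whole. The fingers move at their own pace and stop on an object; "squeeze" is the grip in N (left out, the last holds). Time passes only in rows, so rows that do not move let the fingers close. It gives the time, the measured TCP pose, the force, the opening and the grip force at its end, in the units of the state.
- r.read_state(): the state, without advancing time (a new reading comes with each control period).
- r.camera(name): name is "side" or "top" or "wrist"; returns a dict with "pixels" (480x640x3 uint8, red, green, blue), "camera_matrix" (3x3 intrinsics, pixels), "D" ([k1, k2, p1, p2, k3] as OpenCV has them; the pictures are not rectified), "cam_to_world" (4x4, takes a point from camera to world coordinates); the wrist camera has in their place "hand_eye" (4x4, takes a point from camera to tool coordinates, whose origin is the TCP and whose axes are the flange's). Camera axes: x right, y up, looking along -z (the intrinsics and any distortion apply to the point x, -y, -z); pixel columns grow to the right and rows downward; lengths in m; the calibration is good to about 2 mm. A picture is of the moment at which its call begins: read the wrist's pose just before it. There is no depth.
- r.close_job(): hands the job in; it is judged then, once.
The state is a dict: "time": time; "joint_positions": joint angles; "joint_vel": joint speeds; "joint_torque": joint torques, N m; "ee_pos": TCP position; "eef_rot": TCP orientation; "ft_force": force on the tool from outside, world axes, zero at the start; "torque": the same for the moment, N m; "width": finger opening in m; "grip_force": force on a finger pad.
Only numpy, scipy, OpenCV 4.12 (cv2) and the standard library are available. Lean on these libraries where they do the work, as an engineer would, in place of code of your own. Each camera call takes 0.05 s, during which the arm holds its last target. There are 200 camera calls.

TASK

Slide each aluminium parts dish along the green mat, without lifting it, into the wooden cradle that has its shape (round, square or six-sided), fully home against the cradle's back wall. One of the three cradles has been put aside at the left end of the bench, off the mat: leave the dish that belongs to it where it stands. Do not disturb the jar, the loupe, the anvil or the oil pot.

Things in the scene. Friction and masses are not known exactly. Their poses are not given: they have to be found in the camera images.
- dish_round: Round open aluminium dish with a flat bottom, 24 mm high, walls 4 mm, floor 4 mm thick, about 250 g, loose on the green mat. Origin: centre of its underside; z up. Outside diameter 100 mm, inside 92 mm.
- dish_square: Square open aluminium dish with a flat bottom, 24 mm high, walls 4 mm, floor 4 mm thick, about 250 g, loose on the green mat. Origin: centre of its underside; z up. Outside 84 by 84 mm, inside 76 by 76 mm, sides along its x and y axes.
- dish_hex: Six-sided (regular hexagon) open aluminium dish with a flat bottom, 24 mm high, walls 4 mm, floor 4 mm thick, about 250 g, loose on the green mat. Origin: centre of its underside; z up. 92 mm across flats outside, 84 mm inside, 106 mm across corners; its flats face along +x and every 60 degrees from it.
- cradle_round: Half-round dark-wood cradle, fixed, without floor; walls 18 mm high, 12 mm thick. Origin: on the bench, where the dish's centre lies when fully home; +x points from open mouth to back wall. Lips reach 16 mm in front of origin. Stands on the mat, or aside at y > 0.5. Inner wall a half circle of 101 mm diameter; 141 mm wide over the lips, foot to 85 mm behind.
- cradle_square: Square U-shaped dark-wood cradle, fixed, without floor; walls 18 mm high, 12 mm thick. Origin: on the bench, where the dish's centre lies when fully home; +x points from open mouth to back wall. Lips reach 16 mm in front of origin. Stands on the mat, or aside at y > 0.5. 88 mm wide inside; 124 mm wide over the lips; back inner face 42 mm, foot 77 mm behind origin.
- cradle_hex: Half-hexagon dark-wood cradle, fixed, without floor; walls 18 mm high, 12 mm thick. Origin: on the bench, where the dish's centre lies when fully home; +x points from open mouth to back wall. Lips reach 16 mm in front of origin. Stands on the mat, or aside at y > 0.5. Back inner face 46 mm behind origin, slanting sides; 106 mm wide inside at origin, 138 mm wide over the lips, foot to 81 mm behind.
- jar: Amber jar with black cap, upright, 52 mm diameter, 75 mm high, loose; origin at the centre of its underside. A bystander.
- loupe: Black eye loupe standing on its wide end, 44 mm diameter, 42 mm high, loose; origin at the centre of its underside. A bystander.
- anvil: Small round steel anvil, 40 mm diameter, 40 mm high, loose; origin at the centre of its underside. A bystander.
- oilpot: Small closed white oil pot, 36 mm diameter, 36 mm high, loose; origin at the centre of its underside. A bystander.
Things that resemble listed ones, but are neither listed nor needed, are in the scene too. Leave any orange or pink look-alike of the cradle_hex alone.

How it is judged:
By the outcome, as a careful person would: the job done as asked, in the order asked, and still so for the second after the job is handed in, with the robot touching nothing.
It also fails if it takes over 70 s, if anything falls off the work surface, if the arm or the gripper's body presses on something with over 40 N, if the wrist force passes 120 N, or if a joint passes its speed limit or range.

## Working session

There is one attempt and no reset: what is moved stays moved. The work goes in short steps, Python scripts to look and compute and a tool call to move; the robot and the scene stay as the last step left them, time stands still between calls to the robot, and variables do not carry over. Pictures are saved under pics/ and viewed, at most 10 in all, crops included, and the job is handed in when it is done.

Besides the shell and the picture viewer there is one more tool, called after "Emit:" as name(argument=value, ...) on one line, values as JSON. play_rows: Moves the arm, as the interface text tells. Shifts and turns lie within -1 to 1; 1 stands for 200 mm of shift or pi rad of turn. Its arguments: {"type":"object","properties":{"claw":{"type":"array"},"delta_pos":{"type":"array"},"delta_rot":{"type":"array"},"squeeze":{"type":"number"}},"required":["claw","delta_pos","delta_rot"]}

```bash
mkdir -p pics; ls
python3 - <<'E'
from bench import r
import cv2,numpy as np,pickle
s=r.read_state();print(s, r.grip_point_offset)
d={}
for n in ["top","side"]:
    c=r.camera(n);d[n]=c
    cv2.imwrite(f"pics/{n}0.png",c["pixels"][:,:,::-1]);print(n,c["camera_matrix"],c["D"],c["cam_to_world"])
pickle.dump(d,open("c0.pkl","wb"))
E
```

```text
pics
{'time': 0.0, 'joint_positions': array([-1.28957571,  0.33285486, -0.06469098,  1.46094405,  0.02162948,
        1.34991924, -0.08850042]), 'joint_vel': array([-0.00171628, -0.00128506,  0.00145206, -0.00120951, -0.00143845,
       -0.00020004,  0.00039194]), 'joint_torque': array([ 2.10778616e-06, -6.23245025e+01,  2.44998594e-02, -3.89898920e+01,
       -6.14348240e-02,  3.96167336e-02,  1.55634057e-04]), 'ee_pos': array([0.18688314, 0.59599196, 0.22176326]), 'eef_rot': array([ 1.51317497e-01,  9.88484954e-01, -7.12191730e-04, -5.87386405e-05]), 'ft_force': array([-0.49510725, -1.43328567, -0.3527541 ]), 'torque': array([-0.02364534, -0.01920733, -0.03732845]), 'grip_force': 0.0, 'width': 0.08722420776502728} 0.0187
top [[483.56114667   0.         314.3295172 ]
 [  0.         483.56114667 237.74674557]
 [  0.           0.           1.        ]] [-0.02036508  0.          0.          0.          0.        ] [[ 2.35332142e-02  9.91930396e-01 -1.24580407e-01  2.85454130e-01]
 [-9.99721325e-01  2.35816100e-02 -1.08636925e-03  1.25745930e-01]
 [ 1.86020391e-03  1.24571256e-01  9.92208920e-01  1.24951875e+00]
 [ 0.00000000e+00  0.00000000e+00  0.00000000e+00  1.00000000e+00]]
side [[552.40069134   0.         315.5040514 ]
 [  0.         552.40069134 235.25504312]
 [  0.           0.           1.        ]] [-0.04297211  0.          0.          0.          0.        ] [[ 0.89875757  0.23139763 -0.37241103 -0.10766858]
 [-0.4378741   0.51708326 -0.73545303 -0.93525452]
 [ 0.02238542  0.82406313  0.56605553  0.86421476]
 [ 0.          0.          0.          1.        ]]
```

View pics/top0.png

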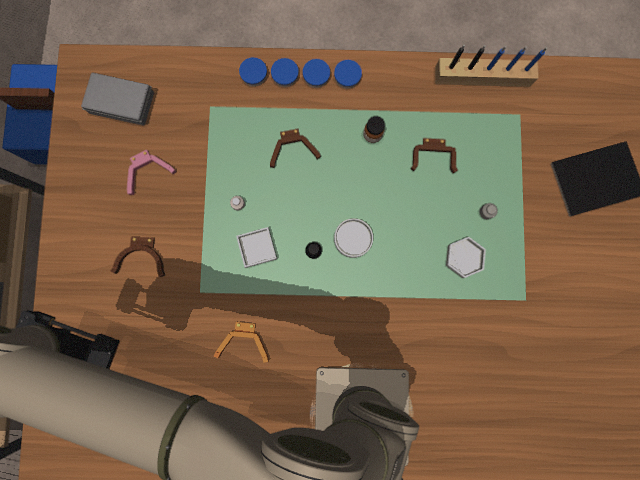

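View pics/side0.png

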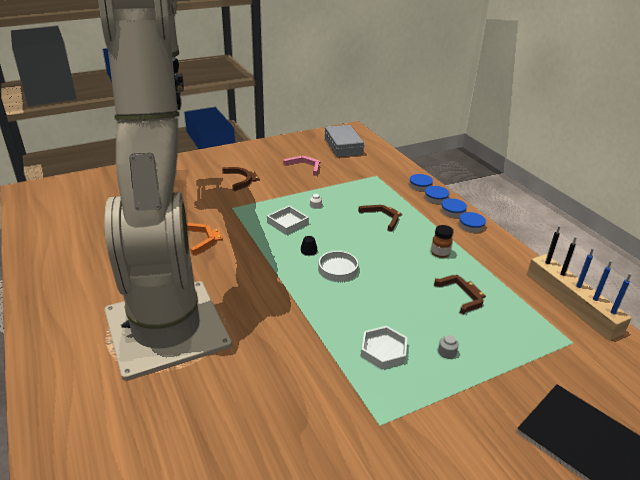

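The round cradle stands aside at the left (138,255), so the round dish stays. The square dish at (257,247) goes to the square cradle at (434,155). The hex dish at (465,257) goes to the hex cradle at (294,148). The bystanders are the jar (375,128), oil pot (237,202), loupe (313,250) and anvil (489,211).

```bash
cat > h.py <<'E'
import cv2,numpy as np,pickle
from scipy.spatial.transform import Rotation as R
def pose(c,s=None):
    if "cam_to_world" in c: return np.array(c["cam_to_world"])
    T=np.eye(4);T[:3,:3]=R.from_quat(s["eef_rot"]).as_matrix();T[:3,3]=s["ee_pos"]
    return T@np.array(c["hand_eye"])
F=np.diag([1.,-1,-1])
def proj(P,c,T):
    P=(np.asarray(P,float)-T[:3,3])@T[:3,:3]@F
    return cv2.projectPoints(P.reshape(-1,1,3),np.zeros(3),np.zeros(3),np.array(c["camera_matrix"]),np.array(c["D"]))[0].reshape(-1,2)
def unproj(uv,c,T,z):
    n=cv2.undistortPoints(np.asarray(uv,float).reshape(-1,1,2),np.array(c["camera_matrix"]),np.array(c["D"])).reshape(-1,2)
    d=np.c_[n,np.ones(len(n))]@F@T[:3,:3].T
    return T[:3,3]+d*((z-T[2,3])/d[:,2])[:,None]
def shot(tag):
    from bench import r
    s=r.read_state();c=r.camera("wrist");pickle.dump((c,s),open(tag+".pkl","wb"))
    cv2.imwrite(f"pics/{tag}.png",c["pixels"][:,:,::-1]);return c,s
E
python3 - <<'E'
from h import *
d=pickle.load(open("c0.pkl","rb"));c=d["top"];T=pose(c)
px=dict(dsq=(257,247),dround=(353,238),dhex=(465,257),loupe=(313,250),oil=(237,202),anvil=(489,211),jar=(375,124))
z=dict(loupe=.042,oil=.036,anvil=.04,jar=.075)
for k,v in px.items(): print(k,unproj([v],c,T,z.get(k,.024))[0].round(3))
for k,v in dict(mat1=(210,107),mat2=(520,114),mat3=(526,300),mat4=(201,292)).items(): print(k,unproj([v],c,T,0.0)[0].round(3))
def show(k,l,z):
    p=unproj(l,c,T,z);print(k,p[:,:2].round(3).tolist())
    for i in range(len(p)-1): print("  edge",np.degrees(np.arctan2(*(p[i+1]-p[i])[[1,0]])).round(1))
show("sqdish",[(237,234),(269,228),(278,261),(246,267)],.024)
show("hexdish",[(466,237),(484,247),(483,268),(465,277),(447,266),(448,246)],.024)
show("sqcr lips,foot",[(415,170),(454,170),(434,139)],.018)
show("hexcr lips,foot",[(273,165),(319,157),(290,130)],.018)
E
```

```text
dsq [0.412 0.273 0.024]
dround [0.441 0.028 0.024]
dhex [ 0.399 -0.258  0.024]
loupe [0.406 0.13  0.042]
oil [0.525 0.327 0.036]
anvil [ 0.517 -0.316  0.04 ]
jar [ 0.726 -0.019  0.075]
mat1 [0.792 0.417 0.   ]
mat2 [ 0.793 -0.422  0.   ]
mat3 [ 0.294 -0.422  0.   ]
mat4 [0.295 0.415 0.   ]
sqdish [[0.444, 0.325], [0.462, 0.244], [0.378, 0.218], [0.36, 0.299]]
  edge -77.9
  edge -162.9
  edge 102.0
hexdish [[0.45, -0.261], [0.426, -0.307], [0.372, -0.303], [0.348, -0.257], [0.375, -0.212], [0.426, -0.215]]
  edge -118.3
  edge 176.2
  edge 117.3
  edge 59.4
  edge -3.5
sqcr lips,foot [[0.625, -0.132], [0.628, -0.235], [0.71, -0.183]]
  edge -88.5
  edge 32.0
hexcr lips,foot [[0.629, 0.24], [0.654, 0.12], [0.726, 0.198]]
  edge -78.5
  edge 47.5
```

```bash
cat > plan.py <<'E'
import sys,json,numpy as np
from scipy.spatial.transform import Rotation as R
def M(yaw):
    a=np.radians(yaw);return np.c_[[-np.sin(a),np.cos(a),0],[np.cos(a),np.sin(a),0],[0,0,-1]]
def plan(wps,step=.04,turn=7.5,claw=0.,start=None):
    """wps: (x,y,z,yaw_deg of tool y). prints rows in calls of 8"""
    from bench import r
    s=r.read_state();p=s["ee_pos"];m=R.from_quat(s["eef_rot"]).as_matrix()
    print("now",np.round(p,4),"yaw",np.degrees(np.arctan2(m[1,1],m[0,1])).round(2),"t",round(s["time"],2),"F",s["ft_force"].round(1),"w",round(s["width"],4))
    rows=[]
    for w in wps:
        w=np.array(w,float);yaw=np.degrees(np.arctan2(m[1,1],m[0,1]))
        st=w[4] if len(w)>4 else step
        n=max(1,int(np.ceil(max(np.linalg.norm(w[:3]-p)/st,abs(w[3]-yaw)/turn)-1e-6)))
        p0=p.copy()
        for i in range(1,n+1):
            q=p0+(w[:3]-p0)*i/n;mm=M(yaw+(w[3]-yaw)*i/n)
            d=np.round(m.T@(q-p)/.2,3);t=np.round(R.from_matrix(m.T@mm).as_rotvec()/np.pi,4)
            p=p+m@(d*.2);m=m@R.from_rotvec(t*np.pi).as_matrix();rows.append((d.tolist(),t.tolist()))
    for i in range(0,len(rows),8):
        b=rows[i:i+8];print(len(b));print(" P",json.dumps([x[0] for x in b]));print(" R",json.dumps([x[1] for x in b]))
E
python3 -c "
from plan import *
plan([(.37,.26,.26,12)])"
```

```text
now [0.1869 0.596  0.2219] yaw 72.59 t 0.1 F [-0.5 -0.4 -0.3] w 0.0873
8
 P [[-0.138, -0.133, -0.019], [-0.151, -0.118, -0.019], [-0.162, -0.101, -0.019], [-0.172, -0.083, -0.019], [-0.18, -0.065, -0.019], [-0.186, -0.045, -0.019], [-0.19, -0.026, -0.019], [-0.191, -0.005, -0.019]]
 R [[-0.0004, 0.0001, 0.0337], [0.0, -0.0001, 0.0336], [0.0, 0.0, 0.0337], [0.0, 0.0, 0.0336], [0.0, 0.0, 0.0337], [0.0, 0.0, 0.0337], [0.0, 0.0, 0.0336], [0.0, 0.0, 0.0337]]
2
 P [[-0.191, 0.015, -0.019], [-0.188, 0.035, -0.019]]
 R [[0.0, 0.0, 0.0337], [0.0, 0.0, 0.0336]]
```

Emit:
play_rows(claw=[0, 0, 0, 0, 0, 0, 0, 0], delta_pos=[[-0.138, -0.133, -0.019], [-0.151, -0.118, -0.019], [-0.162, -0.101, -0.019], [-0.172, -0.083, -0.019], [-0.18, -0.065, -0.019], [-0.186, -0.045, -0.019], [-0.19, -0.026, -0.019], [-0.191, -0.005, -0.019]], delta_rot=[[0, 0, 0.0337], [0, 0, 0.0337], [0, 0, 0.0337], [0, 0, 0.0337], [0, 0, 0.0337], [0, 0, 0.0337], [0, 0, 0.0337], [0, 0, 0.0337]])

```text
time: 0.9
ee_pos: [0.3338, 0.3259, 0.2529]
eef_rot: [0.546, 0.838, -0.0, -0.0]
ft_force: [0.8, -0.0, 0.7]
width: 0.0871
grip_force: 0.0
```

Emit:
play_rows(claw=[0, 0, 0], delta_pos=[[-0.191, 0.015, -0.019], [-0.188, 0.035, -0.019], [0, 0, 0]], delta_rot=[[0, 0, 0.0337], [0, 0, 0.0337], [0, 0, 0]])

```text
time: 1.2
ee_pos: [0.3726, 0.2558, 0.2611]
eef_rot: [0.634, 0.773, 0.0, 0.0]
ft_force: [-0.5, 0.8, 0.5]
width: 0.087
grip_force: 0.0
```

```bash
python3 -c "
from h import *
c,s=shot('w1');print(s['ee_pos'],s['time'],np.round(c['hand_eye'],3),c['camera_matrix'][0],c['D'])
from plan import *
plan([(.52,.17,.28,6),(.52,.12,.28,5)])"
```

```text
[0.37256051 0.25580409 0.26111131] 1.2 [[-0.     0.97   0.243  0.066]
 [ 1.     0.    -0.     0.   ]
 [-0.     0.243 -0.97  -0.162]
 [ 0.     0.     0.     1.   ]] [367.08190872   0.         315.72166651] [0.00477884 0.         0.         0.         0.        ]
now [0.371  0.2583 0.2608] yaw 11.67 t 1.25 F [-0.3  1.  -0.6] w 0.0869
7
 P [[-0.117, 0.128, -0.019], [-0.114, 0.13, -0.019], [-0.111, 0.133, -0.02], [-0.109, 0.135, -0.019], [-0.106, 0.137, -0.019], [-0.124, -0.013, -0.0], [-0.125, -0.012, -0.0]]
 R [[0.0001, -0.0002, 0.0063], [-0.0, 0.0, 0.0063], [-0.0, 0.0, 0.0063], [0.0, 0.0, 0.0063], [0.0, 0.0, 0.0063], [0.0, 0.0, 0.0028], [0.0, 0.0, 0.0027]]
```

View pics/w1.png

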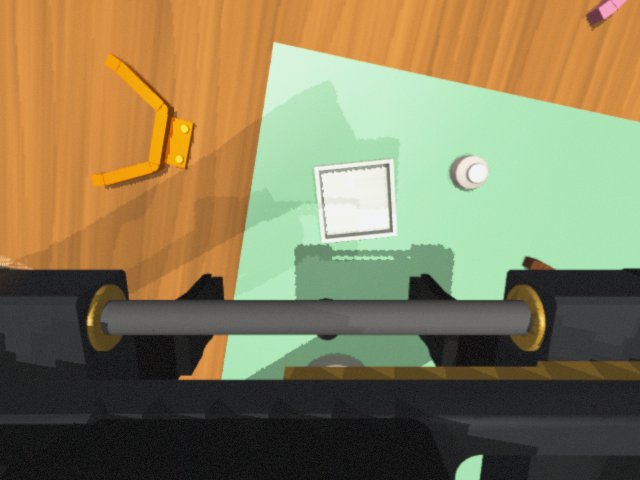

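The wrist view shows the square dish centred at about (356,200), with corners near (315,165), (393,159), (397,234) and (321,242). The oil pot is at (470,172).

```bash
cat >> h.py <<'E'
def quad_fit(tag,roi,n,z=.024):
    """outline of bright grey dish in roi (x0,y0,x1,y1): polygon of n corners, world at height z"""
    c,s=pickle.load(open(tag+".pkl","rb"));T=pose(c,s);im=c["pixels"]
    hsv=cv2.cvtColor(im,cv2.COLOR_RGB2HSV);m=((hsv[...,1]<45)&(hsv[...,2]>110)).astype(np.uint8)
    k=np.zeros_like(m);x0,y0,x1,y1=roi;k[y0:y1,x0:x1]=m[y0:y1,x0:x1]
    ct=max(cv2.findContours(k,cv2.RETR_EXTERNAL,cv2.CHAIN_APPROX_NONE)[0],key=cv2.contourArea)
    h=cv2.convexHull(ct).reshape(-1,2)
    w=unproj(h,c,T,z)[:,:2].astype(np.float32)
    if n==4:
        (cx,cy),(a,b),ang=cv2.minAreaRect(w*1000);print("sq centre",cx/1000,cy/1000,"size",a,b,"yaw mod90",ang%90)
    else:
        # regular hexagon: yaw minimising the support-width spread
        best=min((np.ptp([np.ptp(w@[np.cos(np.radians(t+k)),np.sin(np.radians(t+k))]) for k in (0,60,120)])+sum(np.ptp(w@[np.cos(np.radians(t+k)),np.sin(np.radians(t+k))]) for k in (0,60,120)),t) for t in np.arange(0,60,.25))
        t=best[1];A=np.array([[np.cos(np.radians(t+k)),np.sin(np.radians(t+k))] for k in (0,60,120)])
        mid=np.array([((w@a).max()+(w@a).min())/2 for a in A]);print("hex centre",np.linalg.lstsq(A,mid,rcond=None)[0],"widths",[np.ptp(w@a) for a in A],"yaw mod60",t)
E
python3 -c "
from h import *
quad_fit('w1',(300,145,410,255),4)"
```

```text
sq centre 0.414022705078125 0.27743948364257814 size 85.68390655517578 85.4999008178711 yaw mod90 17.174076080322266
```

Emit:
play_rows(claw=[0, 0, 0, 0, 0, 0, 0, 0], delta_pos=[[-0.117, 0.128, -0.019], [-0.114, 0.13, -0.019], [-0.111, 0.133, -0.02], [-0.109, 0.135, -0.019], [-0.106, 0.137, -0.019], [-0.124, 0.08, 0], [-0.125, 0.08, 0], [0, 0, 0]], delta_rot=[[0, 0, 0.006], [0, 0, 0.006], [0, 0, 0.006], [0, 0, 0.006], [0, 0, 0.006], [0, 0, 0.003], [0, 0, 0.003], [0, 0, 0]])

```text
time: 2.05
ee_pos: [0.5582, 0.1242, 0.2789]
eef_rot: [0.674, 0.739, -0.001, 0.001]
ft_force: [-0.9, -0.0, 0.5]
width: 0.0867
grip_force: 0.0
```

```bash
python3 -c "
from h import *
c,s=shot('w2');print(s['ee_pos'],s['time'])
from plan import *
plan([(.56,-.24,.28,0)],step=.045)"
```

```text
[0.55823655 0.12416444 0.27892514] 2.05
now [0.5572 0.1263 0.279 ] yaw 5.39 t 2.1 F [-0.3  0.7 -1.1] w 0.0874
8
 P [[-0.203, -0.018, -0.0], [-0.203, -0.015, -0.001], [-0.203, -0.013, -0.001], [-0.203, -0.012, -0.0], [-0.203, -0.009, -0.001], [-0.204, -0.007, -0.0], [-0.203, -0.005, -0.001], [-0.204, -0.002, -0.001]]
 R [[-0.0003, 0.0003, 0.0033], [-0.0, -0.0, 0.0034], [-0.0, -0.0, 0.0033], [-0.0, -0.0, 0.0033], [-0.0, -0.0, 0.0033], [-0.0, -0.0, 0.0034], [-0.0, -0.0, 0.0033], [-0.0, -0.0, 0.0033]]
1
 P [[-0.203, -0.001, -0.0]]
 R [[-0.0, -0.0, 0.0034]]
```

View pics/w2.png

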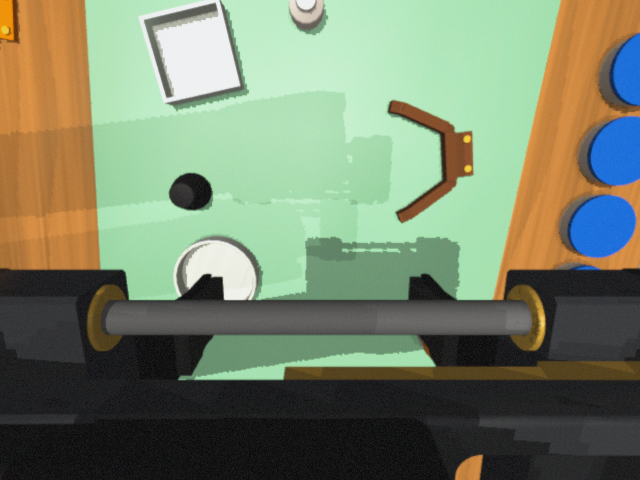

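Hex cradle in this view: back wall at about column 450, lips at (395,108) and (402,216), foot at (460,153).

```bash
cat >> h.py <<'E'
from scipy.optimize import minimize
def thick(line,t=6,n=12):
    """outline polygons (discs hull per segment) of a thick polyline"""
    a=np.linspace(0,2*np.pi,n*2,endpoint=False);o=t*np.c_[np.cos(a),np.sin(a)]
    return [cv2.convexHull(np.vstack([p+o,q+o]).astype(np.float32)).reshape(-1,2) for p,q in zip(line[:-1],line[1:])]
def model(kind,fw):
    if kind=="hex":
        k=1/np.sqrt(3);L=[(-10,65.8),(52,52*k),(52,-52*k),(-10,-65.8)];f=(56,81)
    else: L=[(-10,50),(48,50),(48,-50),(-10,-50)];f=(52,77)
    P=thick(np.array(L,float));return P+[np.array([(f[0],-fw),(f[1],-fw),(f[1],fw),(f[0],fw)],np.float32)]
def cradle_fit(tag,kind,x0,roi,out=None):
    c,s=pickle.load(open(tag+".pkl","rb"));T=pose(c,s);im=c["pixels"]
    hsv=cv2.cvtColor(im,cv2.COLOR_RGB2HSV);u0,v0,u1,v1=roi
    m=((hsv[...,0]<28)|(hsv[...,0]>170))&(hsv[...,1]>60);S=4   # brown or brass, on green mat
    m=cv2.resize(m[v0:v1,u0:u1].astype(np.uint8)*255,None,fx=S,fy=S,interpolation=cv2.INTER_LINEAR)>127
    def ras(p):
        q=np.zeros(m.shape,np.uint8);a=p[2];Rm=np.array([[np.cos(a),-np.sin(a)],[np.sin(a),np.cos(a)]])
        for P in model(kind,p[3]*1000):
            W=P/1000@Rm.T+p[:2]
            hull=np.vstack([proj(np.c_[W,np.full(len(W),z)],c,T) for z in (.001,.018)])
            hull=cv2.convexHull((((hull-[u0,v0]+.5)*S-.5)*16).astype(np.float32)).astype(np.int32)
            cv2.fillConvexPoly(q,hull,1,shift=4)
        return q>0
    f=lambda p:-(ras(p)&m).sum()/(ras(p)|m).sum()
    x0=np.array(x0);b=None
    for da in (-.06,0,.06):
        i=x0+[0,0,da,0];sx=np.vstack([i,i+np.diag([.012,.012,.08,.006])])
        o=minimize(f,i,method="Nelder-Mead",options=dict(initial_simplex=sx,xatol=1e-4,fatol=1e-5))
        if b is None or o.fun<b.fun:b=o
    print(kind,"x,y",b.x[:2].round(4),"yaw",np.degrees(b.x[2]).round(2),"fw",b.x[3].round(4),"IoU",-b.fun)
    if out: 
        e=im[v0:v1,u0:u1,::-1].copy();e=cv2.resize(e,None,fx=S,fy=S);ct=cv2.findContours(ras(b.x).astype(np.uint8),cv2.RETR_LIST,cv2.CHAIN_APPROX_NONE)[0]
        cv2.drawContours(e,ct,-1,(0,0,255),1);cv2.imwrite(out,e)
E
python3 -c "
from h import *
quad_fit('w2',(130,0,250,110),4)
cradle_fit('w2','hex',[.657,.183,.2,.025],(380,85,500,240),'pics/fit_hex.png')"
```

```text
sq centre 0.41500445556640625 0.27720663452148436 size 87.93616485595703 85.83423614501953 yaw mod90 17.39373016357422
hex x,y [0.6524 0.1862] yaw 13.26 fw 0.0238 IoU 0.8195191421630226
```

Emit:
play_rows(claw=[0, 0, 0, 0, 0, 0, 0, 0], delta_pos=[[-0.203, -0.018, 0], [-0.203, -0.015, 0], [-0.203, -0.013, 0], [-0.203, -0.012, 0], [-0.203, -0.009, 0], [-0.204, -0.007, 0], [-0.203, -0.005, 0], [-0.204, -0.002, 0]], delta_rot=[[0, 0, 0.0033], [0, 0, 0.0033], [0, 0, 0.0033], [0, 0, 0.0033], [0, 0, 0.0033], [0, 0, 0.0033], [0, 0, 0.0033], [0, 0, 0.0033]])

```text
time: 2.9
ee_pos: [0.5602, -0.1977, 0.2794]
eef_rot: [0.701, 0.713, 0.0, -0.001]
ft_force: [0.9, 0.2, -0.1]
width: 0.0871
grip_force: 0.0
```

Emit:
play_rows(claw=[0, 0], delta_pos=[[-0.203, 0, 0], [0, 0, 0]], delta_rot=[[0, 0, 0.0033], [0, 0, 0]])

```text
time: 3.1
ee_pos: [0.559, -0.2435, 0.2792]
eef_rot: [0.708, 0.706, -0.001, 0.0]
ft_force: [-0.5, -0.2, -0.6]
width: 0.0875
grip_force: 0.0
```

```bash
python3 -c "
from h import *
c,s=shot('w3');print(s['ee_pos'],s['time'])"
```

```text
[ 0.55898796 -0.24351095  0.27924771] 3.1
```

View pics/w3.png

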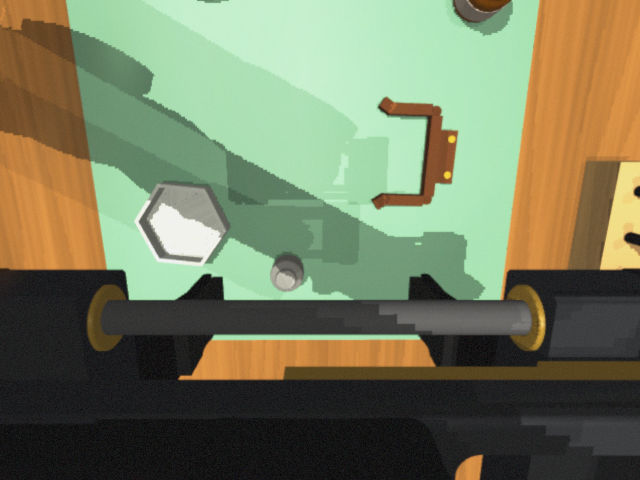

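View pics/fit_hex.png

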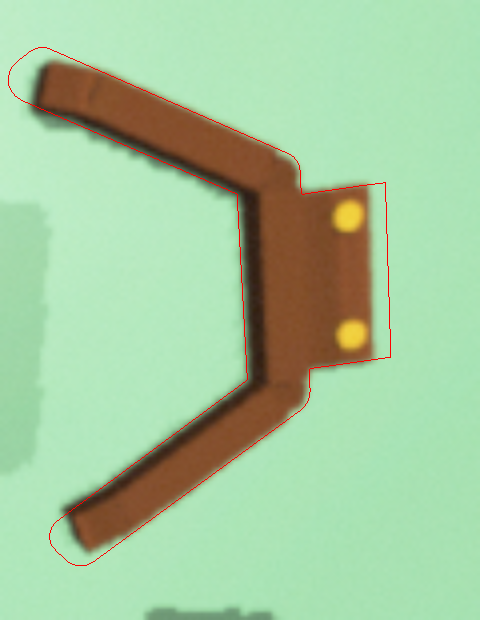

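```bash
python3 - <<'E'
t=open('h.py').read()
t=t.replace('m=((hsv[...,0]<28)|(hsv[...,0]>170))&(hsv[...,1]>60);S=4','m=(((hsv[...,0]<28)|(hsv[...,0]>170))&(hsv[...,1]>60))|(hsv[...,2]<75);S=4')
t=t.replace('''        for P in model(kind,p[3]*1000):''','''        for P in model(kind,p[3]*1000)[::-1]:''')
t=t.replace('for z in (.001,.018)])','for z in ((.001,.008) if len(P)==4 else (.001,.018))])')
t=t.replace('''    f=lambda p:-(ras(p)&m).sum()/(ras(p)|m).sum()
''','''    def reg(p):
        q=np.zeros(m.shape,np.uint8);a=p[2];W=np.array([(.003,-.09),(.1,-.09),(.1,.09),(.003,.09)])@np.array([[np.cos(a),-np.sin(a)],[np.sin(a),np.cos(a)]]).T+p[:2]
        h=((proj(np.c_[W,np.full(4,.018)],c,T)-[u0,v0]+.5)*S-.5)*16
        cv2.fillConvexPoly(q,h.astype(np.int32),1,shift=4);return q>0
    def f(p):
        k=reg(p);A=ras(p)&k;B=m&k;return -(A&B).sum()/(A|B).sum()
''')
t=t.replace('zip(line[:-1],line[1:])]','zip(line[:-1],line[1:])]',1)
open('h.py','w').write(t)
E
python3 -c "
from h import *
cradle_fit('w2','hex',[.654,.184,.22,.024],(380,85,490,240),'pics/fit_hex2.png')
cradle_fit('w3','sq',[.642,-.183,0.03,.024],(365,85,470,222),'pics/fit_sq.png')
quad_fit('w3',(125,170,240,275),6)
a=cv2.imread('pics/fit_hex2.png');b=cv2.imread('pics/fit_sq.png');h=min(600,max(len(a),len(b)));o=np.zeros((620,a.shape[1]+b.shape[1],3),np.uint8);o[:len(a),:a.shape[1]]=a;o[:len(b),a.shape[1]:]=b
cv2.imwrite('pics/fits.png',cv2.resize(o,None,fx=.8,fy=.8));print(o.shape)
d=pickle.load(open('c0.pkl','rb'));pickle.dump((d['top'],None),open('top.pkl','wb'))
quad_fit('top',(440,230,492,285),6);quad_fit('top',(230,222,285,272),4)
"
```

```text
hex x,y [0.6521 0.1862] yaw 12.82 fw 0.0245 IoU 0.919798664697685
sq x,y [ 0.6418 -0.1823] yaw -2.08 fw 0.0297 IoU 0.9057045956863043
hex centre [ 0.40236074 -0.26090979] widths [np.float64(0.09362350905729305), np.float64(0.09353089343143661), np.float64(0.09425578219603875)] yaw mod60 23.5
(620, 860, 3)
hex centre [ 0.40021428 -0.2619346 ] widths [np.float64(0.0950300024363932), np.float64(0.09487506919447508), np.float64(0.09422509935655082)] yaw mod60 24.25
sq centre 0.4085946044921875 0.27200067138671874 size 115.21700286865234 137.40960693359375 yaw mod90 1.3738462924957275
```

View pics/fits.png

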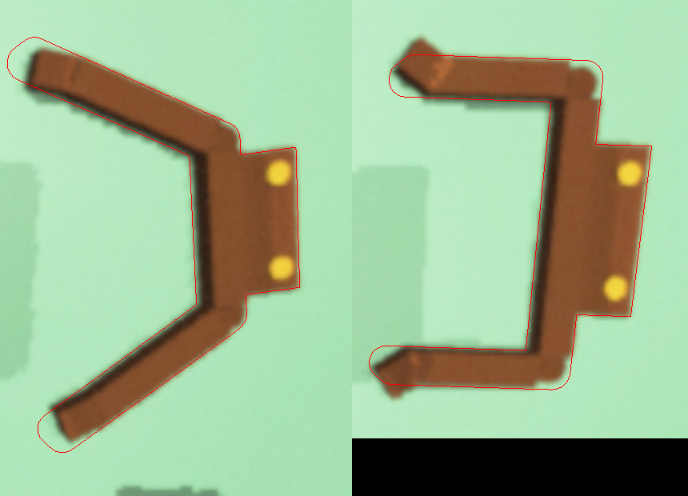

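The model overlays fit both cradles well. Next I grip the near wall of the square dish.

```bash
python3 -c "
from plan import *
plan([(.3763,.2654,.13,17.3),(.3763,.2654,.05,17.3)],step=.044)"
```

```text
now [ 0.5599 -0.2405  0.2791] yaw -0.01 t 3.15 F [-0.2  0.6 -1.1] w 0.0872
8
 P [[0.195, -0.071, 0.057], [0.196, -0.066, 0.058], [0.197, -0.061, 0.057], [0.199, -0.057, 0.057], [0.201, -0.052, 0.058], [0.201, -0.048, 0.057], [0.203, -0.043, 0.057], [0.203, -0.038, 0.058]]
 R [[-0.0003, 0.0, -0.0074], [-0.0, 0.0, -0.0074], [-0.0, 0.0, -0.0074], [-0.0, 0.0, -0.0074], [-0.0, 0.0, -0.0074], [-0.0, 0.0, -0.0074], [-0.0, 0.0, -0.0074], [-0.0, 0.0, -0.0074]]
7
 P [[0.204, -0.034, 0.057], [0.205, -0.028, 0.057], [0.206, -0.024, 0.058], [0.206, -0.019, 0.057], [0.206, -0.015, 0.057], [0.0, 0.0, 0.2], [0.0, 0.0, 0.2]]
 R [[-0.0, 0.0, -0.0074], [-0.0, 0.0, -0.0074], [-0.0, 0.0, -0.0074], [-0.0, 0.0, -0.0074], [-0.0, 0.0, -0.0074], [-0.0, 0.0, 0.0], [-0.0, 0.0, 0.0]]
```

Emit:
play_rows(claw=[0, 0, 0, 0, 0, 0, 0, 0], delta_pos=[[0.195, -0.071, 0.057], [0.196, -0.066, 0.058], [0.197, -0.061, 0.057], [0.199, -0.057, 0.057], [0.201, -0.052, 0.058], [0.201, -0.048, 0.057], [0.203, -0.043, 0.057], [0.203, -0.038, 0.058]], delta_rot=[[0, 0, -0.0074], [0, 0, -0.0074], [0, 0, -0.0074], [0, 0, -0.0074], [0, 0, -0.0074], [0, 0, -0.0074], [0, 0, -0.0074], [0, 0, -0.0074]])

```text
time: 3.95
ee_pos: [0.4451, 0.0757, 0.1877]
eef_rot: [0.635, 0.772, 0.001, -0.0]
ft_force: [0.6, -0.1, 0.5]
width: 0.0873
grip_force: 0.0
```

Emit:
play_rows(claw=[0, 0, 0, 0, 0, 0, 0, 0], delta_pos=[[0.204, -0.034, 0.057], [0.205, -0.028, 0.057], [0.206, -0.024, 0.058], [0.206, -0.019, 0.057], [0.206, -0.015, 0.057], [0.0, 0.0, 0.2], [0, 0, 0.2], [0, 0, 0]], delta_rot=[[0, 0, -0.0074], [0, 0, -0.0074], [0, 0, -0.0074], [0, 0, -0.0074], [0, 0, -0.0074], [0, 0, 0], [0, 0, 0], [0, 0, 0]])

```text
time: 4.75
ee_pos: [0.3712, 0.2656, 0.0467]
eef_rot: [0.59, 0.807, -0.004, -0.001]
ft_force: [-0.5, -0.1, -0.4]
width: 0.0869
grip_force: 0.0
```

```bash
python3 -c "
from h import *
c,s=shot('w4')
from plan import *
plan([(.3763,.2654,.03,17.3,.025),(.3763,.2654,.011,17.3,.01)])"
```

```text
now [0.373  0.2663 0.0495] yaw 17.62 t 4.8 F [-0.  -0.3  1. ] w 0.087
3
 P [[-0.009, 0.015, 0.097], [-0.0, -0.0, 0.048], [-0.0, -0.0, 0.047]]
 R [[-0.0014, 0.0006, 0.0018], [0.0, -0.0, -0.0], [0.0, -0.0, -0.0]]
```

View pics/w4.png

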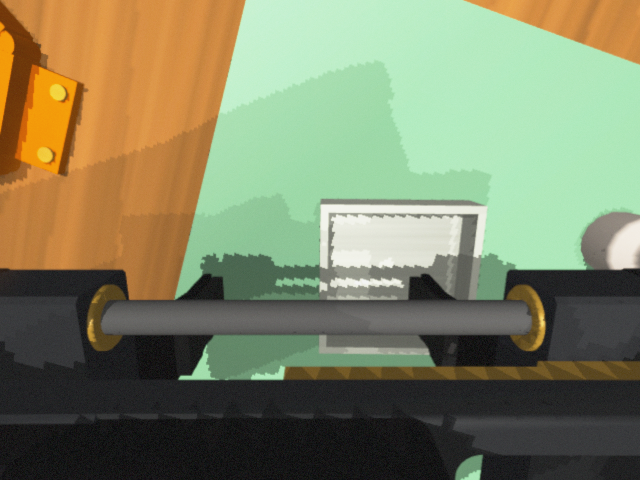

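The dish is square to the gripper: its near wall is at column 325, between the fingers at about 215 and 420. Descending now.

Emit:
play_rows(claw=[0, 0, 0, 0], delta_pos=[[-0.009, 0.015, 0.097], [0, 0, 0.048], [0, 0, 0.045], [0, 0, 0]], delta_rot=[[0, 0, 0.001], [0, 0, 0], [0, 0, 0], [0, 0, 0]])

```text
time: 5.2
ee_pos: [0.3786, 0.2654, 0.0128]
eef_rot: [0.593, 0.805, -0.0, -0.0]
ft_force: [0.3, -0.6, 0.5]
width: 0.0874
grip_force: 0.0
```

Emit:
play_rows(claw=[1, 1, 1, 1, 1, 1, 1, 1], delta_pos=[[0, 0, 0], [0, 0, 0], [0, 0, 0], [0, 0, 0], [0, 0, 0], [0, 0, 0], [0, 0, 0], [0, 0, 0]], delta_rot=[[0, 0, 0], [0, 0, 0], [0, 0, 0], [0, 0, 0], [0, 0, 0], [0, 0, 0], [0, 0, 0], [0, 0, 0]], squeeze=8)

```text
time: 6.0
ee_pos: [0.379, 0.2652, 0.0127]
eef_rot: [0.593, 0.805, 0.0, -0.0]
ft_force: [0.3, -0.6, 0.9]
width: 0.0309
grip_force: 0.0
```

Emit:
play_rows(claw=[1, 1, 1, 1, 1], delta_pos=[[0, 0, 0], [0, 0, 0], [0, 0, 0], [0, 0, 0], [0, 0, 0]], delta_rot=[[0, 0, 0], [0, 0, 0], [0, 0, 0], [0, 0, 0], [0, 0, 0]])

```text
time: 6.5
ee_pos: [0.3787, 0.2651, 0.0126]
eef_rot: [0.593, 0.805, -0.0, -0.0]
ft_force: [-1.9, -1.4, 0.2]
width: 0.0038
grip_force: 8.0
```

```bash
cat >> plan.py <<'E'
def dish(wps,off,z,**k):
    """wps of dish centre (x,y,yaw[,step]) -> TCP waypoints; wall mid-plane off behind centre"""
    plan([(w[0]-off*np.cos(np.radians(w[2])),w[1]-off*np.sin(np.radians(w[2])),z,*w[2:]) for w in wps],**k)
E
python3 -c "
from plan import *
dish([(.56,.14,2),(.575,-.02,-2),(.555,-.179,-2.1)],.040,.0127,step=.028)"
```

```text
now [0.3787 0.2651 0.0126] yaw 17.25 t 6.5 F [-1.9 -1.4  0.2] w 0.0038
8
 P [[-0.116, 0.07, -0.0], [-0.114, 0.074, -0.0], [-0.11, 0.078, -0.0], [-0.108, 0.082, -0.0], [-0.104, 0.087, -0.0], [-0.101, 0.09, -0.0], [-0.098, 0.094, -0.0], [-0.131, 0.008, -0.0]]
 R [[-0.0002, 0.0, 0.0121], [-0.0, 0.0, 0.0121], [-0.0, 0.0, 0.0121], [-0.0, 0.0, 0.0121], [-0.0, 0.0, 0.0121], [-0.0, 0.0, 0.0121], [-0.0, 0.0, 0.0121], [-0.0, 0.0, 0.0037]]
8
 P [[-0.132, 0.009, -0.0], [-0.131, 0.011, -0.0], [-0.131, 0.013, -0.0], [-0.13, 0.014, -0.0], [-0.131, 0.016, -0.0], [-0.133, -0.012, -0.0], [-0.133, -0.012, -0.0], [-0.133, -0.012, -0.0]]
 R [[-0.0, 0.0, 0.0037], [-0.0, 0.0, 0.0037], [-0.0, 0.0, 0.0037], [-0.0, 0.0, 0.0037], [-0.0, 0.0, 0.0037], [-0.0, 0.0, 0.0001], [-0.0, 0.0, 0.0001], [-0.0, 0.0, 0.0001]]
3
 P [[-0.133, -0.012, -0.0], [-0.133, -0.012, -0.0], [-0.133, -0.012, -0.0]]
 R [[-0.0, 0.0, 0.0001], [-0.0, 0.0, 0.0001], [-0.0, 0.0, 0.0001]]
```

Emit:
play_rows(claw=[1, 1, 1, 1, 1, 1, 1, 1], delta_pos=[[-0.116, 0.07, 0], [-0.114, 0.074, 0], [-0.11, 0.078, 0], [-0.108, 0.082, 0], [-0.104, 0.087, 0], [-0.101, 0.09, 0], [-0.098, 0.094, 0], [-0.131, 0.008, 0]], delta_rot=[[0, 0, 0.0121], [0, 0, 0.0121], [0, 0, 0.0121], [0, 0, 0.0121], [0, 0, 0.0121], [0, 0, 0.0121], [0, 0, 0.0121], [0, 0, 0.0037]])

```text
time: 7.3
ee_pos: [0.5251, 0.1128, 0.0128]
eef_rot: [0.699, 0.715, 0.001, 0.001]
ft_force: [-0.6, 0.4, -1.6]
width: 0.0042
grip_force: 8.0
```

Emit:
play_rows(claw=[1, 1, 1, 1, 1, 1, 1, 1], delta_pos=[[-0.132, 0.009, 0], [-0.131, 0.011, 0], [-0.131, 0.013, 0], [-0.13, 0.014, 0], [-0.131, 0.016, 0], [-0.133, -0.012, 0], [-0.133, -0.012, 0], [-0.133, -0.012, 0]], delta_rot=[[0, 0, 0.0037], [0, 0, 0.0037], [0, 0, 0.0037], [0, 0, 0.0037], [0, 0, 0.0037], [0, 0, 0], [0, 0, 0], [0, 0, 0]])

```text
time: 8.1
ee_pos: [0.5255, -0.0988, 0.0126]
eef_rot: [0.719, 0.695, 0.0, 0.0]
ft_force: [0.4, 0.6, -1.7]
width: 0.0037
grip_force: 8.0
```

Emit:
play_rows(claw=[1, 1, 1, 1, 1], delta_pos=[[-0.133, -0.012, 0], [-0.133, -0.012, 0], [-0.133, -0.012, 0], [0, 0, 0], [0, 0, 0]], delta_rot=[[0, 0, 0], [0, 0, 0], [0, 0, 0], [0, 0, 0], [0, 0, 0]])

```text
time: 8.6
ee_pos: [0.5153, -0.1784, 0.0126]
eef_rot: [0.72, 0.694, -0.0, 0.0]
ft_force: [-0.0, 0.6, -1.5]
width: 0.0039
grip_force: 8.0
```

```bash
python3 -c "
from h import *
c,s=shot('w5')
from plan import *
dish([(.642,-.1823,-2.1)],.040,.0127,step=.012)
from bench import r
c=r.camera('top');cv2.imwrite('pics/t5.png',c['pixels'][:,:,::-1]);pickle.dump((c,None),open('t5.pkl','wb'))
o=np.zeros((600,800,3),np.uint8)
o[:330,:640]=cv2.imread('pics/w5.png')[:330]
o[330:570,:]=0;t=cv2.resize(cv2.imread('pics/t5.png')[100:220,250:520],None,fx=2.2,fy=2.2);o[335:335+len(t),:t.shape[1]]=t
cv2.imwrite('pics/v5.png',o)
"
```

```text
now [ 0.5156 -0.1774  0.0126] yaw -2.01 t 8.65 F [ 0.1 -1.2 -0.6] w 0.0036
8
 P [[-0.0, 0.054, -0.0], [-0.0, 0.054, -0.0], [-0.001, 0.054, -0.0], [0.0, 0.054, -0.0], [0.0, 0.054, -0.0], [-0.0, 0.054, -0.0], [-0.0, 0.054, -0.0], [-0.0, 0.054, -0.0]]
 R [[0.0, 0.0, 0.0001], [0.0, 0.0, 0.0], [0.0, 0.0, 0.0001], [0.0, 0.0, 0.0], [0.0, 0.0, 0.0001], [0.0, 0.0, 0.0001], [0.0, 0.0, 0.0], [0.0, 0.0, 0.0001]]
```

View pics/v5.png

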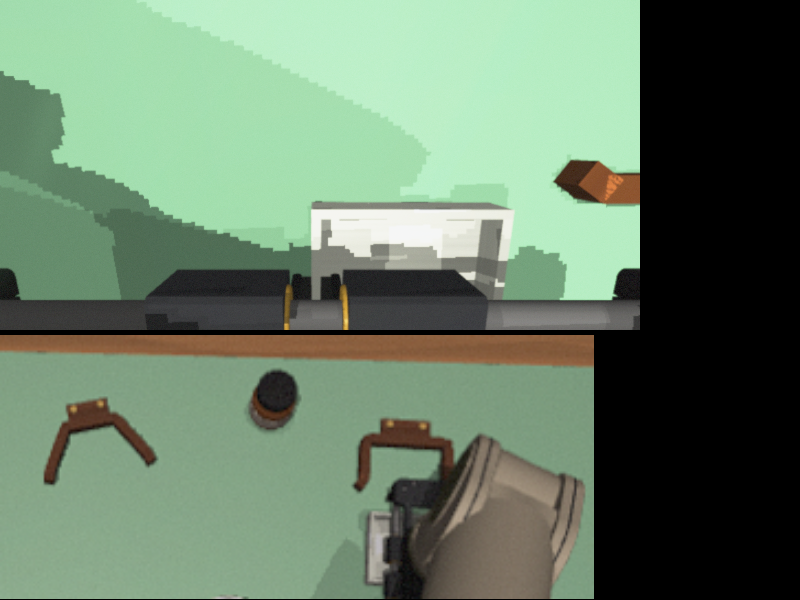

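```bash
python3 -c "
from h import *
c,s=pickle.load(open('w5.pkl','rb'));T=pose(c,s)
g=c['pixels'].astype(int)
print('rim col 400',g[195:225,400].sum(1)); print('arm col 632',g[165:215,632].sum(1)); print('rim col 330',g[195:225,330].sum(1))
def loc(uv,z):
    p=unproj(uv,c,T,z)[:,:2];a=np.radians(-2.08);d=p-[.6418,-.1823];return np.c_[d@[np.cos(a),np.sin(a)],d@[-np.sin(a),np.cos(a)]].round(4)
print('rim',loc([(315,209),(400,209),(508,209)],.024).tolist(),'arm',loc([(620,203.5),(638,203.5)],.018).tolist())
"
```

```text
rim col 400 [598 561 553 559 560 555 535 445 384 380 378 374 385 414 591 719 726 724
 725 723 724 723 724 724 725 723 725 724 721 722]
arm col 632 [610 609 612 611 581 545 535 415 232 159 233 273 276 284 272 275 273 277
 277 274 282 283 272 277 267 270 272 272 275 273 283 272 277 273 280 269
 279 289 335 384 418 521 606 608 615 617 614 606 612 616]
rim col 330 [562 554 563 560 555 541 482 414 380 383 384 375 352 365 584 727 731 731
 731 730 731 730 731 717 645 534 519 517 510 507]
rim [[-0.1264, 0.0425], [-0.0914, 0.0425], [-0.0469, 0.0424]] arm [[0.0035, 0.0438], [0.0111, 0.0438]]
```

Lateral alignment is within 0.5 mm and the dish is parallel to the cradle. Inserting.

Emit:
play_rows(claw=[1, 1, 1, 1, 1, 1, 1, 1], delta_pos=[[-0.003, 0.054, 0], [0, 0.054, 0], [0, 0.054, 0], [0, 0.054, 0], [0, 0.054, 0], [0, 0.054, 0], [0, 0.054, 0], [0, 0.04, 0]], delta_rot=[[0, 0, 0], [0, 0, 0], [0, 0, 0], [0, 0, 0], [0, 0, 0], [0, 0, 0], [0, 0, 0], [0, 0, 0]])

```text
time: 9.5
ee_pos: [0.6001, -0.1809, 0.0126]
eef_rot: [0.719, 0.695, 0.0, 0.0]
ft_force: [-1.3, -1.0, -2.9]
width: 0.0039
grip_force: 8.0
```

Emit:
play_rows(claw=[1, 1, 1], delta_pos=[[0, 0.01, 0], [0, 0.008, 0], [0, 0, 0]], delta_rot=[[0, 0, 0], [0, 0, 0], [0, 0, 0]])

```text
time: 9.8
ee_pos: [0.6021, -0.181, 0.0126]
eef_rot: [0.719, 0.695, -0.0, -0.001]
ft_force: [-1.9, 0.4, -0.9]
width: 0.0037
grip_force: 8.0
```

Emit:
play_rows(claw=[1, 1, 1], delta_pos=[[0, 0.006, 0], [0, 0.005, 0], [0, 0, 0]], delta_rot=[[0, 0, 0], [0, 0, 0], [0, 0, 0]])

```text
time: 10.1
ee_pos: [0.6022, -0.181, 0.0125]
eef_rot: [0.72, 0.694, -0.001, -0.002]
ft_force: [-13.6, 3.2, 8.1]
width: 0.0038
grip_force: 8.0
```

Emit:
play_rows(claw=[1, 1, 1], delta_pos=[[0, 0.005, 0], [0, 0.005, 0], [0, 0, 0]], delta_rot=[[0, 0, 0], [0, 0, 0], [0, 0, 0]])

```text
time: 10.4
ee_pos: [0.6035, -0.1811, 0.0124]
eef_rot: [0.72, 0.694, -0.002, -0.003]
ft_force: [-15.4, 3.1, 10.5]
width: 0.0066
grip_force: 8.0
```

Contact at the back wall (about 14 N). Now release and lift.

Emit:
play_rows(claw=[0.5, 0.5, 0.5, 0.5, 0.5, 0.5], delta_pos=[[0, 0, 0], [0, 0, 0], [0, 0, 0], [0, 0, 0], [0, -0.01, 0], [0, 0, 0]], delta_rot=[[0, 0, 0], [0, 0, 0], [0, 0, 0], [0, 0, 0], [0, 0, 0], [0, 0, 0]])

```text
time: 11.0
ee_pos: [0.6047, -0.1813, 0.0127]
eef_rot: [0.719, 0.695, 0.0, 0.0]
ft_force: [0.1, -0.3, -0.2]
width: 0.0415
grip_force: 0.0
```

Emit:
play_rows(claw=[0, 0, 0, 0, 0, 0, 0], delta_pos=[[0, 0, -0.08], [0, 0, -0.15], [0, 0, -0.2], [0, 0, -0.2], [0, 0, -0.2], [0, 0, -0.2], [0, 0, 0]], delta_rot=[[0, 0, 0], [0, 0, 0], [0, 0, 0], [0, 0, 0], [0, 0, 0], [0, 0, 0], [0, 0, 0]])

```text
time: 11.7
ee_pos: [0.6071, -0.1825, 0.2263]
eef_rot: [0.72, 0.694, 0.003, 0.004]
ft_force: [0.7, -0.1, 0.5]
width: 0.0851
grip_force: 0.0
```

```bash
python3 -c "
from plan import *
plan([(.57,-.26,.25,0)])"
```

```text
now [ 0.6071 -0.1825  0.2263] yaw -2.03 t 11.7 F [ 0.7 -0.1  0.5] w 0.0851
3
 P [[-0.131, -0.057, -0.04], [-0.131, -0.059, -0.039], [-0.13, -0.06, -0.04]]
 R [[0.0032, 0.0004, -0.0038], [0.0, 0.0, -0.0037], [0.0, 0.0, -0.0038]]
```

Emit:
play_rows(claw=[0, 0, 0, 0], delta_pos=[[-0.131, -0.057, -0.04], [-0.131, -0.059, -0.039], [-0.13, -0.06, -0.04], [0, 0, 0]], delta_rot=[[0.003, 0, -0.0038], [0, 0, -0.0037], [0, 0, -0.0038], [0, 0, 0]])

```text
time: 12.1
ee_pos: [0.5657, -0.2641, 0.2452]
eef_rot: [0.709, 0.705, -0.004, -0.002]
ft_force: [0.2, -1.1, -0.9]
width: 0.0871
grip_force: 0.0
```

```bash
python3 -c "
from h import *
c,s=shot('w6');print(s['time'])
cv2.imwrite('pics/v6.png',cv2.resize(cv2.imread('pics/w6.png')[60:290,120:520],None,fx=2,fy=2))
quad_fit('w6',(290,60,480,230),4)
from plan import *
plan([(.3621,-.2784,.15,23.5),(.3621,-.2784,.06,23.5)],step=.042)"
```

```text
12.1
sq centre 0.6416116333007813 -0.18102987670898438 size 86.17231750488281 86.17303466796875 yaw mod90 87.88863372802734
now [ 0.5669 -0.2614  0.2443] yaw -0.21 t 12.15 F [ 0.   0.8 -0.1] w 0.0866
8
 P [[-0.015, -0.17, 0.08], [-0.003, -0.171, 0.078], [0.009, -0.171, 0.079], [0.021, -0.17, 0.079], [0.032, -0.168, 0.078], [0.044, -0.166, 0.079], [-0.0, 0.0, 0.15], [-0.0, 0.0, 0.15]]
 R [[-0.0025, 0.0002, -0.022], [0.0, 0.0, -0.0219], [0.0, 0.0, -0.022], [0.0, 0.0, -0.0219], [0.0, 0.0, -0.022], [0.0, 0.0, -0.0219], [0.0, 0.0, -0.0], [0.0, 0.0, -0.0]]
1
 P [[-0.0, 0.0, 0.15]]
 R [[0.0, 0.0, -0.0]]
```

View pics/v6.png

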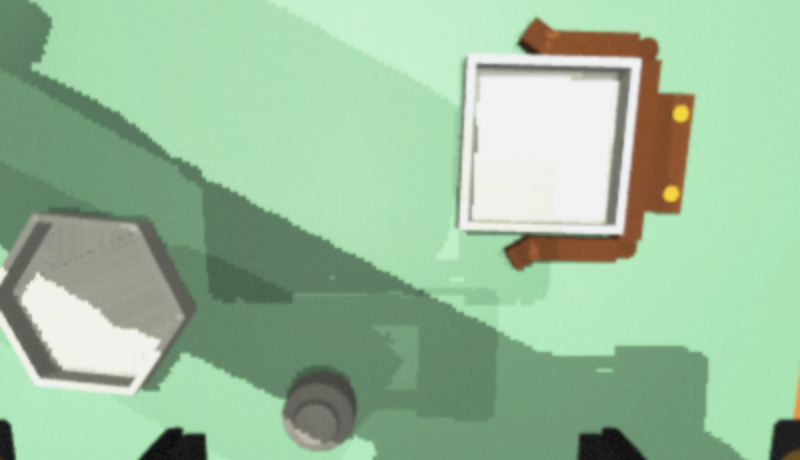

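The square dish sits home in its cradle: fitted at (0.6416,-0.181), yaw -2.1°, matching the cradle. Now the hex dish.

Emit:
play_rows(claw=[0, 0, 0, 0, 0, 0, 0, 0], delta_pos=[[-0.015, -0.17, 0.08], [-0.003, -0.171, 0.078], [0.009, -0.171, 0.079], [0.021, -0.17, 0.079], [0.032, -0.168, 0.078], [0.044, -0.166, 0.079], [0, 0, 0.15], [0, 0, 0.15]], delta_rot=[[-0.002, 0, -0.022], [0, 0, -0.022], [0, 0, -0.022], [0, 0, -0.022], [0, 0, -0.022], [0, 0, -0.022], [0, 0, 0], [0, 0, 0]])

```text
time: 12.95
ee_pos: [0.3631, -0.2761, 0.089]
eef_rot: [0.546, 0.838, 0.0, -0.0]
ft_force: [0.7, -0.1, -0.9]
width: 0.0869
grip_force: 0.0
```

Emit:
play_rows(claw=[0, 0, 0], delta_pos=[[0, 0, 0.1], [0, 0, 0], [0, 0, 0]], delta_rot=[[0, 0, 0], [0, 0, 0], [0, 0, 0]])

```text
time: 13.25
ee_pos: [0.3631, -0.2763, 0.0696]
eef_rot: [0.546, 0.838, -0.001, -0.002]
ft_force: [0.3, 0.3, 0.2]
width: 0.087
grip_force: 0.0
```

```bash
python3 -c "
from h import *
c,s=shot('w7');T=pose(c,s)
# expected rim overlay
im=cv2.imread('pics/w7.png')
for yaw,col in((23.5,(0,0,255)),(24.25,(255,0,0))):
    a=np.radians(yaw+30+60*np.arange(6));P=np.c_[.4024+.0531*np.cos(a),-.2609+.0531*np.sin(a),np.full(6,.0245)]
    cv2.polylines(im,[proj(P,c,T).round().astype(np.int32)],True,col,1)
cv2.imwrite('pics/v7.png',im)
from plan import *
plan([(.3621,-.2784,.03,23.5,.025),(.3621,-.2784,.0127,23.5,.01)])"
```

```text
now [ 0.3636 -0.2766  0.0701] yaw 23.83 t 13.3 F [ 0.8 -0.5  0.2] w 0.087
4
 P [[-0.003, -0.005, 0.1], [-0.002, -0.005, 0.1], [-0.0, -0.0, 0.043], [-0.0, -0.0, 0.044]]
 R [[-0.0006, -0.0003, 0.0009], [0.0, 0.0, 0.0009], [0.0, 0.0, 0.0], [0.0, 0.0, 0.0]]
```

View pics/v7.png

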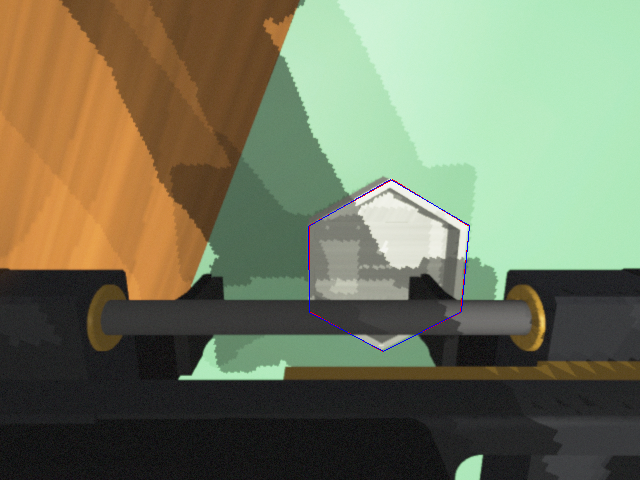

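The predicted hexagon lies right on the rim, with corners at (390,180), (308,226) and (469,226). Descend and grip.

Emit:
play_rows(claw=[0, 0, 0, 0, 0], delta_pos=[[-0.003, -0.005, 0.1], [-0.002, -0.005, 0.1], [0, 0, 0.043], [0, 0, 0.044], [0, 0, 0]], delta_rot=[[0, 0, 0.001], [0, 0, 0], [0, 0, 0], [0, 0, 0], [0, 0, 0]])

```text
time: 13.8
ee_pos: [0.3612, -0.2781, 0.0115]
eef_rot: [0.547, 0.837, -0.001, -0.002]
ft_force: [-0.2, 0.9, 0.0]
width: 0.087
grip_force: 0.0
```

Emit:
play_rows(claw=[1, 1, 1, 1, 1, 1, 1, 1], delta_pos=[[0, 0, 0], [0, 0, 0], [0, 0, 0], [0, 0, 0], [0, 0, 0], [0, 0, 0], [0, 0, 0], [0, 0, 0]], delta_rot=[[0, 0, 0], [0, 0, 0], [0, 0, 0], [0, 0, 0], [0, 0, 0], [0, 0, 0], [0, 0, 0], [0, 0, 0]])

```text
time: 14.6
ee_pos: [0.3611, -0.2782, 0.0116]
eef_rot: [0.547, 0.837, -0.001, -0.001]
ft_force: [0.9, -0.3, 0.6]
width: 0.0309
grip_force: 0.0
```

Emit:
play_rows(claw=[1, 1, 1, 1, 1], delta_pos=[[0, 0, 0], [0, 0, 0], [0, 0, 0], [0, 0, 0], [0, 0, 0]], delta_rot=[[0, 0, 0], [0, 0, 0], [0, 0, 0], [0, 0, 0], [0, 0, 0]])

```text
time: 15.1
ee_pos: [0.3611, -0.2783, 0.0116]
eef_rot: [0.547, 0.837, -0.001, -0.001]
ft_force: [0.3, 0.1, 0.0]
width: 0.0039
grip_force: 8.0
```

```bash
python3 -c "
from plan import *
dish([(.54,-.10,20),(.568,0.01,14),(.5645,.1663,12.8)],.044,.0127,step=.028)"
```

```text
now [ 0.3611 -0.2783  0.0116] yaw 23.61 t 15.1 F [0.3 0.1 0. ] w 0.0039
8
 P [[0.059, 0.12, -0.001], [0.06, 0.119, -0.001], [0.061, 0.119, -0.0], [0.062, 0.118, -0.001], [0.062, 0.118, -0.001], [0.064, 0.117, -0.0], [0.065, 0.117, -0.001], [0.065, 0.116, -0.001]]
 R [[-0.0009, -0.0006, 0.0025], [0.0, 0.0, 0.0025], [0.0, 0.0, 0.0025], [0.0, 0.0, 0.0025], [0.0, 0.0, 0.0025], [0.0, 0.0, 0.0026], [0.0, 0.0, 0.0025], [0.0, 0.0, 0.0025]]
8
 P [[0.098, 0.064, 0.0], [0.1, 0.062, 0.0], [0.101, 0.06, 0.0], [0.103, 0.058, 0.0], [0.103, 0.056, 0.0], [0.128, 0.029, 0.0], [0.128, 0.028, 0.0], [0.128, 0.028, 0.0]]
 R [[0.0, 0.0, 0.0067], [0.0, 0.0, 0.0066], [0.0, 0.0, 0.0067], [0.0, 0.0, 0.0066], [0.0, 0.0, 0.0067], [0.0, 0.0, 0.0011], [0.0, 0.0, 0.0011], [0.0, 0.0, 0.0011]]
3
 P [[0.128, 0.027, 0.0], [0.128, 0.027, 0.0], [0.129, 0.026, 0.0]]
 R [[0.0, 0.0, 0.0011], [0.0, 0.0, 0.0012], [0.0, 0.0, 0.0011]]
```

Emit:
play_rows(claw=[1, 1, 1, 1, 1, 1, 1, 1], delta_pos=[[0.059, 0.12, 0], [0.06, 0.119, 0], [0.061, 0.119, 0], [0.062, 0.118, 0], [0.062, 0.118, 0], [0.064, 0.117, 0], [0.065, 0.117, 0], [0.065, 0.116, 0]], delta_rot=[[0, 0, 0.0025], [0, 0, 0.0025], [0, 0, 0.0025], [0, 0, 0.0025], [0, 0, 0.0025], [0, 0, 0.0026], [0, 0, 0.0025], [0, 0, 0.0025]])

```text
time: 15.9
ee_pos: [0.4993, -0.1151, 0.0116]
eef_rot: [0.574, 0.819, -0.001, -0.001]
ft_force: [-2.9, -4.0, 6.6]
width: 0.0039
grip_force: 8.0
```

Emit:
play_rows(claw=[1, 1, 1, 1, 1, 1, 1, 1], delta_pos=[[0.098, 0.064, 0], [0.1, 0.062, 0], [0.101, 0.06, 0], [0.103, 0.058, 0], [0.103, 0.056, 0], [0.128, 0.029, 0], [0.128, 0.028, 0], [0.128, 0.028, 0]], delta_rot=[[0, 0, 0.0067], [0, 0, 0.0066], [0, 0, 0.0067], [0, 0, 0.0066], [0, 0, 0.0067], [0, 0, 0.0011], [0, 0, 0.0011], [0, 0, 0.0011]])

```text
time: 16.7
ee_pos: [0.524, 0.0783, 0.0116]
eef_rot: [0.62, 0.784, -0.001, -0.001]
ft_force: [0.2, -1.9, 2.6]
width: 0.0039
grip_force: 8.0
```

Emit:
play_rows(claw=[1, 1, 1, 1, 1], delta_pos=[[0.128, 0.027, 0], [0.128, 0.027, 0], [0.129, 0.026, 0], [0, 0, 0], [0, 0, 0]], delta_rot=[[0, 0, 0.0011], [0, 0, 0.0011], [0, 0, 0.0011], [0, 0, 0], [0, 0, 0]])

```text
time: 17.2
ee_pos: [0.5217, 0.158, 0.0116]
eef_rot: [0.623, 0.782, -0.0, -0.001]
ft_force: [0.3, 3.1, 2.8]
width: 0.0041
grip_force: 8.0
```

```bash
python3 -c "
from h import *
c,s=shot('w8');T=pose(c,s)
im=c['pixels'].astype(int);print([im[150:270,u].sum(1).argmax()+150 for u in (330,400)])
from plan import *
dish([(.6521,.1862,12.8)],.044,.0116,step=.012)
# rim expected from TCP
m=R.from_quat(s['eef_rot']).as_matrix();p=s['ee_pos'];y=np.arctan2(m[1,1],m[0,1]);ctr=p[:2]+.044*np.array([np.cos(y),np.sin(y)])
print('centre by TCP',ctr)
o=cv2.imread('pics/w8.png')
a=y+np.radians(30+60*np.arange(6));P=np.c_[ctr[0]+.0531*np.cos(a),ctr[1]+.0531*np.sin(a),np.full(6,.0245)]
cv2.polylines(o,[proj(P,c,T).round().astype(np.int32)],True,(0,0,255),1)
a=np.radians(12.8);L=np.array([(0,53.1),(46,26.56),(46,-26.56),(0,-53.1)])/1000@np.array([[np.cos(a),-np.sin(a)],[np.sin(a),np.cos(a)]]).T+[.6521,.1862]
cv2.polylines(o,[proj(np.c_[L,np.full(4,.018)],c,T).round().astype(np.int32)],False,(255,0,0),1)
cv2.imwrite('pics/v8.png',o[:340])
"
```

```text
[np.int64(241), np.int64(201)]
now [0.5218 0.157  0.0116] yaw 12.86 t 17.25 F [0.3 2.8 2.5] w 0.0038
8
 P [[-0.0, 0.056, -0.0], [-0.001, 0.056, -0.0], [0.0, 0.056, -0.0], [-0.0, 0.056, -0.0], [-0.001, 0.056, -0.0], [0.0, 0.056, -0.0], [-0.0, 0.056, -0.0], [-0.0, 0.056, -0.0]]
 R [[-0.0007, -0.0005, 0.0], [-0.0, -0.0, 0.0001], [-0.0, -0.0, 0.0], [-0.0, -0.0, 0.0001], [-0.0, -0.0, -0.0], [-0.0, -0.0, 0.0], [-0.0, -0.0, 0.0001], [-0.0, -0.0, 0.0]]
centre by TCP [0.56463021 0.16781452]
```

View pics/v8.png

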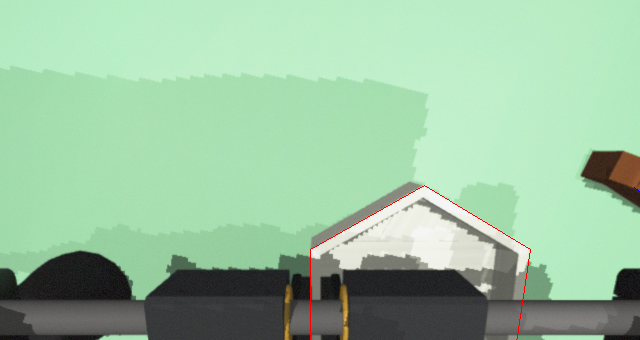

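The dish outline matches the gripper-derived pose, so it is lined up with the cradle. Inserting.

Emit:
play_rows(claw=[1, 1, 1, 1, 1, 1, 1, 1], delta_pos=[[0, 0.056, 0], [-0.001, 0.056, 0], [0, 0.056, 0], [0, 0.056, 0], [-0.001, 0.056, 0], [0, 0.056, 0], [0, 0.056, 0], [0, 0.036, 0]], delta_rot=[[0, 0, 0], [0, 0, 0], [0, 0, 0], [0, 0, 0], [0, 0, 0], [0, 0, 0], [0, 0, 0], [0, 0, 0]])

```text
time: 18.05
ee_pos: [0.6049, 0.1735, 0.0112]
eef_rot: [0.625, 0.781, -0.002, -0.002]
ft_force: [-13.4, 3.2, 8.3]
width: 0.0039
grip_force: 8.0
```

Emit:
play_rows(claw=[1, 1, 1, 1], delta_pos=[[0, 0.01, 0], [0, 0.006, 0], [0, 0.006, 0], [0, 0, 0]], delta_rot=[[0, 0, 0], [0, 0, 0], [0, 0, 0], [0, 0, 0]])

```text
time: 18.45
ee_pos: [0.6072, 0.1748, 0.0105]
eef_rot: [0.624, 0.781, -0.003, -0.003]
ft_force: [-11.0, 0.0, 9.5]
width: 0.0042
grip_force: 8.0
```

Emit:
play_rows(claw=[1, 1, 1, 1, 1, 1], delta_pos=[[0, 0, 0], [0, 0.006, 0], [0, 0.006, 0], [0, 0.006, 0], [0, 0, 0], [0, 0, 0]], delta_rot=[[0, 0, 0], [0, 0, 0], [0, 0, 0], [0, 0, 0], [0, 0, 0], [0, 0, 0]], squeeze=3)

```text
time: 19.05
ee_pos: [0.6114, 0.1755, 0.0103]
eef_rot: [0.624, 0.781, -0.002, -0.003]
ft_force: [-6.5, 1.1, 4.3]
width: 0.0126
grip_force: 3.0
```

```bash
python3 -c "
from h import *
c,s=shot('w9');T=pose(c,s);print(s['ee_pos'],s['ft_force'],s['width'],s['time'])
o=c['pixels'][:,:,::-1].copy()
for f,z,col in ((1,.0245,(0,0,255)),):
    a=np.radians(12.8+30+60*np.arange(6));P=np.c_[.6521+.0531*np.cos(a),.1862+.0531*np.sin(a),np.full(6,z)]
    cv2.polylines(o,[proj(P,c,T).round().astype(np.int32)],True,col,1)
cv2.imwrite('pics/v9.png',o[100:340,240:])
"
```

```text
[0.61135799 0.17546849 0.01029705] [-6.5279801   1.07290627  4.28045056] 0.01259744698387133 19.05
```

View pics/v9.png

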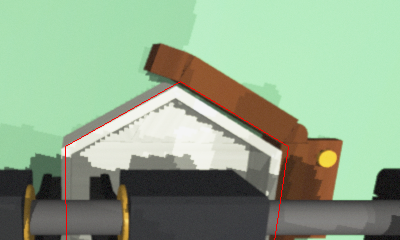

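I have now viewed 13 pictures, more than the 10 allowed, so I'll use numbers only from here. Release, lift, and measure the fit.

Emit:
play_rows(claw=[0.5, 0.5, 0.5, 0.5, 0.5, 0.5], delta_pos=[[0, 0, 0], [0, 0, 0], [0, 0, 0], [0, 0, 0], [0, -0.015, 0], [0, 0, 0]], delta_rot=[[0, 0, 0], [0, 0, 0], [0, 0, 0], [0, 0, 0], [0, 0, 0], [0, 0, 0]])

```text
time: 19.7
ee_pos: [0.6097, 0.1762, 0.011]
eef_rot: [0.624, 0.782, -0.001, -0.001]
ft_force: [0.1, -0.2, 0.3]
width: 0.0426
grip_force: 0.0
```

Emit:
play_rows(claw=[0.5, 0.5, 0.5, 0.5, 0.5, 0.5, 0.5, 0.5], delta_pos=[[0, 0, -0.08], [0, 0, -0.15], [0, 0, -0.2], [-0.1, 0, -0.2], [-0.2, 0, -0.2], [-0.2, 0, -0.2], [0, 0, 0], [0, 0, 0]], delta_rot=[[0, 0, 0], [0, 0, 0], [0, 0, 0], [0, 0, 0], [0, 0, 0], [0, 0, 0], [0, 0, 0], [0, 0, 0]])

```text
time: 20.5
ee_pos: [0.6314, 0.0868, 0.2096]
eef_rot: [0.625, 0.781, 0.0, -0.001]
ft_force: [-0.4, 0.3, -0.5]
width: 0.0433
grip_force: 0.0
```

```bash
python3 -c "
from h import *
c,s=shot('w10');T=pose(c,s);print(s['ee_pos'],s['time'])
cor=proj(np.array([[.6521,.1862,.02]]),c,T)[0];print('centre px',cor)
u,v=cor.astype(int);R0=(max(u-95,0),max(v-95,0),u+95,min(v+95,268));print(R0)
quad_fit('w10',R0,6)
# gap between rim-front flat and cradle back wall inner top edge along axis
import itertools
a=np.radians(12.8);d=np.array([np.cos(a),np.sin(a)]);n=np.array([-d[1],d[0]])
for lat in (-.015,0,.015):
    t=np.arange(.030,.066,.002);W=np.array([.6521,.1862])+t[:,None]*d+lat*n
    q=proj(np.c_[W,np.full(len(t),.018)],c,T).round().astype(int);print([tuple(c['pixels'][j,i]) [0:2]for i,j in q] if 0 else [int(c['pixels'][j,i].sum()) for i,j in q])
"
```

```text
[0.63140665 0.08683132 0.20963382] 20.5
centre px [361.34737766 121.8451031 ]
(np.int64(266), np.int64(26), np.int64(456), np.int64(216))
hex centre [0.62463123 0.19689159] widths [np.float64(0.1302853095287121), np.float64(0.09348985879861754), np.float64(0.15462740782278056)] yaw mod60 12.0
[714, 715, 712, 524, 310, 354, 693, 709, 404, 222, 251, 257, 257, 256, 243, 252, 245, 237]
[715, 716, 708, 700, 310, 345, 686, 710, 404, 249, 255, 244, 249, 242, 256, 244, 234, 237]
[712, 713, 709, 698, 315, 283, 663, 713, 522, 258, 261, 256, 250, 252, 249, 236, 226, 231]
```

```bash
python3 -c "
from h import *
c,s=pickle.load(open('w10.pkl','rb'));T=pose(c,s)
hsv=cv2.cvtColor(c['pixels'],cv2.COLOR_RGB2HSV).astype(float)
from scipy.ndimage import map_coordinates as mc
for k in range(0,360,60):
    a=np.radians(12.8+k);d=np.array([np.cos(a),np.sin(a)]);n=np.array([-d[1],d[0]]);o=[]
    for lat in (-.015,-.01,-.005,0,.005,.01,.015):
        t=np.arange(.036,.056,.0005);W=np.array([.6521,.1862])+t[:,None]*d+lat*n
        q=proj(np.c_[W,np.full(len(t),.0245)],c,T)
        V=mc(hsv[...,2],[q[:,1],q[:,0]],order=1);S=mc(hsv[...,1],[q[:,1],q[:,0]],order=1)
        b=(V>150)&(S<32);o.append(round(t[b].max()*1000,1) if b.any() else None)
    print(k,o,S[[0,10,20,39]].round(),V[[0,10,20,39]].round())
cradle_fit('w10','hex',[.6521,.1862,.223,.0245],(270,20,470,225))
"
```

```text
0 [np.float64(43.5), np.float64(43.5), np.float64(43.5), np.float64(44.0), np.float64(44.0), np.float64(44.0), np.float64(44.0)] [ 19.   3. 171. 174.] [152. 231. 117. 130.]
60 [np.float64(43.0), np.float64(43.5), np.float64(43.5), np.float64(43.5), np.float64(43.5), np.float64(43.5), np.float64(43.5)] [ 22.   3. 171. 137.] [ 96. 237. 133. 137.]
120 [np.float64(45.5), np.float64(45.5), np.float64(45.5), np.float64(46.0), np.float64(46.0), np.float64(46.0), np.float64(46.0)] [19. 10. 25. 44.] [149. 125. 238. 238.]
180 [np.float64(47.5), np.float64(47.5), np.float64(48.0), np.float64(48.0), np.float64(48.0), np.float64(48.0), np.float64(48.0)] [ 2.  3.  3. 63.] [238. 231. 238. 216.]
240 [np.float64(48.5), np.float64(48.5), np.float64(48.5), np.float64(48.5), np.float64(48.5), np.float64(48.5), np.float64(48.5)] [10. 11. 11. 67.] [237. 237. 238. 207.]
300 [np.float64(45.5), np.float64(46.0), np.float64(46.0), np.float64(46.0), np.float64(46.0), np.float64(46.0), np.float64(46.0)] [ 12.  23.  24. 173.] [234. 151. 211. 111.]
hex x,y [0.653  0.1859] yaw 12.49 fw 0.0246 IoU 0.8190906294566707
```

```bash
cat > edge.py <<'E'
from h import *
from scipy.ndimage import map_coordinates as mc
def outer(tag,o,yaw):
    c,s=pickle.load(open(tag+".pkl","rb"));T=pose(c,s);im=cv2.cvtColor(c["pixels"],cv2.COLOR_RGB2HSV).astype(float)
    for k,lo,hi,lats,z in ((60,50,70,np.arange(-.012,.013,.004),.018),(300,50,70,np.arange(-.012,.013,.004),.018),(0,70,95,np.arange(-.015,.016,.005),.008)):
        a=np.radians(yaw+k);d=np.array([np.cos(a),np.sin(a)]);n=np.array([-d[1],d[0]]);r=[]
        for l in lats:
            t=np.arange(lo,hi,.25)/1000;W=np.array(o)+t[:,None]*d+l*n;q=proj(np.c_[W,np.full(len(t),z)],c,T)
            H=mc(im[...,0],[q[:,1],q[:,0]],order=1);b=(H<40);r.append(t[b].max()*1000 if b.any() else np.nan)
        print(tag,k,np.round(r,1),"med",np.nanmedian(r).round(2))
def rim(tag,o,yaw):
    c,s=pickle.load(open(tag+".pkl","rb"));T=pose(c,s);hsv=cv2.cvtColor(c["pixels"],cv2.COLOR_RGB2HSV).astype(float);D=[]
    for k in range(0,360,60):
        a=np.radians(yaw+k);d=np.array([np.cos(a),np.sin(a)]);n=np.array([-d[1],d[0]]);r=[]
        for l in np.arange(-.015,.016,.005):
            t=np.arange(36,56,.25)/1000;W=np.array(o)+t[:,None]*d+l*n;q=proj(np.c_[W,np.full(len(t),.0245)],c,T)
            V=mc(hsv[...,2],[q[:,1],q[:,0]],order=1);S=mc(hsv[...,1],[q[:,1],q[:,0]],order=1);b=(V>150)&(S<32)
            r.append(t[b].max()*1000 if b.any() else np.nan)
        D.append(np.nanmedian(r))
    D=np.array(D);h=(D[:3]-D[3:])/2;A=np.array([[np.cos(np.radians(k)),np.sin(np.radians(k))] for k in (0,60,120)])
    print(tag,"rim",D.round(2),"dish offset in cradle axes, mm",np.linalg.lstsq(A,h,rcond=None)[0].round(2))
if __name__=="__main__":
    o=(.6521,.1862)
    outer("w2",o,12.8);outer("w10",o,12.8);rim("w10",o,12.8)
E
python3 edge.py
```

```text
w2 60 [58.2 58.  58.2 58.2 58.2 58.  58.2] med 58.25
w2 300 [58.2 58.  58.2 58.2 58.2 58.  58. ] med 58.25
w2 0 [80.5 80.8 80.8 81.  81.  81.  80.8] med 80.75
w10 60 [58.  58.  58.  58.2 58.2 58.  58. ] med 58.0
w10 300 [59.  58.8 58.8 58.8 58.8 59.  58.8] med 58.75
w10 0 [81.  81.  81.  81.  81.2 81.  81.2] med 81.0
w10 rim [44.   43.75 46.   48.   48.5  46.  ] dish offset in cradle axes, mm [-2.13 -1.37]
```

The dish is about 2.4 mm short of home and resting against one slanted side. I'll nudge it home with the closed fingers from its open side.

```bash
python3 -c "
from plan import *
dish([(.6521,.1862,12.6)],.098,.13,step=.04)
dish([(.6521,.1862,12.6)],.098,.012,step=.04)"
```

```text
now [0.6305 0.0884 0.2081] yaw 12.82 t 20.55 F [-0.2  1.1 -0.3] w 0.0438
4
 P [[0.114, -0.069, 0.098], [0.113, -0.069, 0.098], [0.114, -0.069, 0.097], [0.113, -0.07, 0.098]]
 R [[-0.0008, -0.0006, 0.0003], [0.0, -0.0, 0.0003], [0.0, -0.0, 0.0003], [0.0, -0.0, 0.0003]]
now [0.6305 0.0884 0.2081] yaw 12.82 t 20.55 F [-0.2  1.1 -0.3] w 0.0438
6
 P [[0.075, -0.046, 0.164], [0.076, -0.046, 0.163], [0.076, -0.046, 0.164], [0.076, -0.046, 0.163], [0.075, -0.046, 0.163], [0.076, -0.047, 0.164]]
 R [[-0.0008, -0.0006, 0.0002], [0.0, -0.0, 0.0002], [0.0, -0.0, 0.0002], [0.0, -0.0, 0.0002], [0.0, -0.0, 0.0002], [0.0, -0.0, 0.0002]]
```

Emit:
play_rows(claw=[1, 1, 1, 1, 1, 1, 1, 1], delta_pos=[[0.114, -0.069, 0.098], [0.113, -0.069, 0.098], [0.114, -0.069, 0.097], [0.113, -0.07, 0.098], [0, 0, 0.15], [0, 0, 0.15], [0, 0, 0.1], [0, 0, 0]], delta_rot=[[0, 0, 0], [0, 0, 0], [0, 0, 0], [0, 0, 0], [0, 0, 0], [0, 0, 0], [0, 0, 0], [0, 0, 0]], squeeze=10)

```text
time: 21.35
ee_pos: [0.5528, 0.1648, 0.0461]
eef_rot: [0.623, 0.782, -0.004, -0.003]
ft_force: [-0.4, -0.6, 0.1]
width: 0.0008
grip_force: 0.0
```

```bash
python3 -c "
from plan import *
dish([(.6521,.1862,12.6)],.098,.0125,step=.02)
dish([(.6521,.1865,12.6)],.066,.0125,step=.01)"
```

```text
now [0.5528 0.1648 0.0461] yaw 12.95 t 21.35 F [-0.4 -0.6  0.1] w 0.0008
2
 P [[-0.002, 0.01, 0.084], [-0.002, 0.009, 0.084]]
 R [[-0.0031, -0.0001, 0.001], [-0.0, -0.0, 0.0009]]
now [0.5528 0.1648 0.0461] yaw 12.95 t 21.35 F [-0.4 -0.6  0.1] w 0.0008
5
 P [[-0.001, 0.036, 0.033], [-0.0, 0.036, 0.034], [-0.001, 0.035, 0.033], [-0.001, 0.036, 0.034], [-0.0, 0.036, 0.034]]
 R [[-0.0031, -0.0001, 0.0004], [-0.0, -0.0, 0.0004], [-0.0, -0.0, 0.0004], [-0.0, -0.0, 0.0004], [-0.0, -0.0, 0.0003]]
```

Emit:
play_rows(claw=[1, 1, 1, 1, 1, 1, 1], delta_pos=[[0, 0, 0.08], [0, 0, 0.08], [0, 0, 0], [0, 0.05, 0], [0, 0.05, 0], [0, 0.05, 0], [0, 0, 0]], delta_rot=[[-0.002, 0, 0.001], [0, 0, 0.001], [0, 0, 0], [0, 0, 0], [0, 0, 0], [0, 0, 0], [0, 0, 0]])

```text
time: 22.05
ee_pos: [0.5873, 0.1711, 0.0185]
eef_rot: [0.626, 0.78, 0.002, 0.001]
ft_force: [-0.3, -0.0, -1.2]
width: 0.0005
grip_force: 0.0
```

Emit:
play_rows(claw=[1, 1, 1, 1], delta_pos=[[0, 0.01, 0], [0, 0.008, 0], [0, 0.006, 0], [0, 0, 0]], delta_rot=[[0, 0, 0], [0, 0, 0], [0, 0, 0], [0, 0, 0]])

```text
time: 22.45
ee_pos: [0.5901, 0.1717, 0.0179]
eef_rot: [0.626, 0.78, 0.002, 0.001]
ft_force: [-0.2, -0.0, 0.2]
width: 0.0007
grip_force: 0.0
```

Emit:
play_rows(claw=[1, 1, 1, 1, 1, 1], delta_pos=[[0, 0, 0.025], [0, 0.006, 0], [0, 0.006, 0], [0, 0.006, 0], [0, 0, 0], [0, 0, 0]], delta_rot=[[0, 0, 0], [0, 0, 0], [0, 0, 0], [0, 0, 0], [0, 0, 0], [0, 0, 0]])

```text
time: 23.05
ee_pos: [0.5937, 0.1724, 0.0129]
eef_rot: [0.626, 0.78, 0.002, 0.001]
ft_force: [0.0, -1.0, 1.0]
width: 0.0005
grip_force: 0.0
```

Emit:
play_rows(claw=[1, 1, 1, 1, 1], delta_pos=[[0, 0.006, 0], [0, 0.006, 0], [0, 0.006, 0], [0, 0, 0], [0, 0, 0]], delta_rot=[[0, 0, 0], [0, 0, 0], [0, 0, 0], [0, 0, 0], [0, 0, 0]])

```text
time: 23.55
ee_pos: [0.5965, 0.1732, 0.0127]
eef_rot: [0.626, 0.78, 0.001, 0.0]
ft_force: [-5.0, -0.7, 2.2]
width: 0.0004
grip_force: 2.3
```

Emit:
play_rows(claw=[1, 1, 1, 1, 1], delta_pos=[[0, 0.006, 0], [0, 0.006, 0], [0, 0.004, 0], [0, 0, 0], [0, 0, 0]], delta_rot=[[0, 0, 0], [0, 0, 0], [0, 0, 0], [0, 0, 0], [0, 0, 0]])

```text
time: 24.05
ee_pos: [0.5988, 0.1743, 0.0125]
eef_rot: [0.626, 0.78, 0.001, -0.001]
ft_force: [-8.4, -0.4, 5.2]
width: 0.0004
grip_force: 4.2
```

Emit:
play_rows(claw=[1, 1, 1, 1], delta_pos=[[0, 0.006, 0], [0, 0.006, 0], [0, 0, 0], [0, 0, 0]], delta_rot=[[0, 0, 0], [0, 0, 0], [0, 0, 0], [0, 0, 0]])

```text
time: 24.45
ee_pos: [0.5991, 0.1743, 0.0122]
eef_rot: [0.626, 0.78, -0.001, -0.002]
ft_force: [-18.3, -1.8, 12.1]
width: 0.0004
grip_force: 9.0
```

Emit:
play_rows(claw=[1, 1, 1, 1, 1, 1, 1, 1], delta_pos=[[0, -0.06, 0], [0, -0.12, 0], [0, 0, -0.2], [0, 0, -0.2], [-0.12, 0.08, -0.2], [-0.12, 0.1, -0.2], [-0.12, 0.1, -0.2], [-0.1, 0.1, 0]], delta_rot=[[0, 0, 0], [0, 0, 0], [0, 0, 0], [0, 0, 0], [0, 0, 0], [0, 0, 0], [0, 0, 0], [0, 0, 0]])

```text
time: 25.25
ee_pos: [0.6642, 0.0922, 0.2189]
eef_rot: [0.626, 0.779, 0.006, 0.004]
ft_force: [1.0, -0.4, 0.1]
width: 0.0004
grip_force: 0.0
```

Emit:
play_rows(claw=[1, 1, 1], delta_pos=[[0, 0, 0], [0, 0, 0], [0, 0, 0]], delta_rot=[[0, 0, 0], [0, 0, 0], [0, 0, 0]])

```text
time: 25.55
ee_pos: [0.6597, 0.0943, 0.2111]
eef_rot: [0.626, 0.78, 0.002, 0.0]
ft_force: [-0.2, 1.1, -0.1]
width: 0.0006
grip_force: 0.0
```

```bash
python3 -c "
from edge import *
shot('w11');o=(.6521,.1862);outer('w11',o,12.8);rim('w11',o,12.8)
from bench import r
c=r.camera('top');t0=pickle.load(open('c0.pkl','rb'))['top']['pixels'].astype(int);d=abs(c['pixels'].astype(int)-t0).sum(2)
for k,(u,v) in dict(loupe=(313,250),oil=(237,202),anvil=(489,211),jar=(375,128),roundd=(353,238)).items(): print(k,np.median(d[v-9:v+10,u-9:u+10]),(d[v-9:v+10,u-9:u+10]>90).mean().round(3))
"
```

```text
w11 60 [58.  58.2 58.  58.2 58.2 58.  58.2] med 58.25
w11 300 [58.8 59.  58.8 58.8 59.  58.8 58.8] med 58.75
w11 0 [81.2 81.2 81.5 81.2 81.2 81.5 81.2] med 81.25
w11 rim [47.   46.25 45.75 45.   45.75 46.5 ] dish offset in cradle axes, mm [ 0.88 -0.07]
loupe 34.0 0.025
oil 17.0 0.0
anvil 14.0 0.0
jar 192.0 0.853
roundd 151.0 1.0
```

```bash
python3 -c "
from h import *
from bench import r
c=r.camera('side');t0=pickle.load(open('c0.pkl','rb'))['side']['pixels'].astype(int);d=abs(c['pixels'].astype(int)-t0).sum(2)
for k,(u,v) in dict(loupe=(309,245),oil=(316,201),anvil=(449,346),jar=(443,242),roundd=(339,265)).items(): print(k,np.median(d[v-14:v+15,u-14:u+15]),(d[v-14:v+15,u-14:u+15]>90).mean().round(3))
from plan import *
plan([(.42,.4,.26,40)],step=.042)
"
```

```text
loupe 29.0 0.002
oil 27.0 0.005
anvil 26.0 0.0
jar 23.0 0.263
roundd 17.0 0.037
now [0.6597 0.0944 0.2115] yaw 12.53 t 25.7 F [-0.6  0.3 -0. ] w 0.0004
8
 P [[0.175, -0.084, -0.024], [0.179, -0.075, -0.024], [0.183, -0.067, -0.025], [0.185, -0.058, -0.024], [0.188, -0.048, -0.024], [0.19, -0.04, -0.024], [0.192, -0.031, -0.025], [0.193, -0.021, -0.024]]
 R [[0.001, -0.0005, -0.0153], [-0.0, -0.0, -0.0152], [-0.0, -0.0, -0.0153], [0.0, -0.0, -0.0153], [0.0, -0.0, -0.0152], [0.0, -0.0, -0.0153], [0.0, -0.0, -0.0152], [0.0, -0.0, -0.0153]]
2
 P [[0.194, -0.013, -0.024], [0.194, -0.003, -0.024]]
 R [[0.0, -0.0, -0.0153], [0.0, -0.0, -0.0152]]
```

Emit:
play_rows(claw=[1, 1, 1, 1, 1, 1, 1, 1], delta_pos=[[0.175, -0.084, -0.024], [0.179, -0.075, -0.024], [0.183, -0.067, -0.025], [0.185, -0.058, -0.024], [0.188, -0.048, -0.024], [0.19, -0.04, -0.024], [0.192, -0.031, -0.025], [0.193, -0.021, -0.024]], delta_rot=[[0, 0, -0.0153], [0, 0, -0.0153], [0, 0, -0.0153], [0, 0, -0.0153], [0, 0, -0.0153], [0, 0, -0.0153], [0, 0, -0.0153], [0, 0, -0.0153]])

```text
time: 26.5
ee_pos: [0.4669, 0.3395, 0.2509]
eef_rot: [0.464, 0.886, 0.002, 0.001]
ft_force: [0.2, 0.4, -0.7]
width: 0.0005
grip_force: 0.0
```

Emit:
play_rows(claw=[1, 1, 1, 1], delta_pos=[[0.19, -0.01, -0.024], [0.15, 0, 0], [0, 0, 0], [0, 0, 0]], delta_rot=[[0, 0, -0.0153], [0, 0, -0.015], [0, 0, 0], [0, 0, 0]])

```text
time: 26.9
ee_pos: [0.4267, 0.3925, 0.2552]
eef_rot: [0.422, 0.906, 0.001, 0.001]
ft_force: [-0.7, -0.0, 0.2]
width: 0.0002
grip_force: 0.0
```

```bash
python3 -c "
from edge import *
from bench import r
d0=pickle.load(open('c0.pkl','rb'))
P=dict(top=dict(loupe=(313,250),oil=(237,202),anvil=(489,211),jar=(375,128),roundd=(353,238)),side=dict(loupe=(309,245),oil=(316,201),anvil=(449,346),jar=(443,242),roundd=(339,265)))
for n in P:
    c=r.camera(n);pickle.dump((c,None),open('e'+n+'.pkl','wb'));d=abs(c['pixels'].astype(int)-d0[n]['pixels'].astype(int)).sum(2)
    for k,(u,v) in P[n].items(): print(n,k,np.median(d[v-12:v+13,u-12:u+13]),(d[v-12:v+13,u-12:u+13]>90).mean().round(3))
quad_fit('etop',(412,148,458,192),4)
rim('etop',(.6521,.1862),12.8);outer('etop',(.6521,.1862),12.8)
"
```

```text
top loupe 115.0 0.517
top oil 169.0 0.747
top anvil 13.0 0.0
top jar 12.0 0.0
top roundd 20.0 0.114
side loupe 26.0 0.398
side oil 204.0 0.621
side anvil 13.0 0.0
side jar 8.0 0.0
side roundd 12.0 0.062
sq centre 0.63904296875 -0.18271707153320313 size 86.65541076660156 88.07386016845703 yaw mod90 87.80543518066406
etop rim [44.25 43.5  44.5  46.   46.75 45.75] dish offset in cradle axes, mm [-0.92 -1.3 ]
etop 60 [57.  56.2 57.2 56.2 57.  56.2 56.5] med 56.5
etop 300 [59.2 58.8 58.8 58.8 58.5 58.5 59. ] med 58.75
etop 0 [79.2 79.5 79.8 79.5 79.2 79.8 79.5] med 79.5
```

```bash
python3 -c "
from bench import r
print(r.close_job())"
```

```text
the job is handed in; nothing more can be done
None
```

The square and six-sided dishes were slid home into their cradles, the round dish was left where it stood because its cradle is the one put aside, the bystanders measured unmoved, and the job is handed in at about 27 s; I viewed 13 pictures, over the limit of 10.

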